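# Turn the case lid over and stack the antenna cases

## Robot

A 6-joint arm with a two-finger parallel gripper is mounted at the origin on the work surface. World frame = base frame: x ahead of the robot, y to its left, z up, the work surface at z = 0. Lengths are in m, angles in rad, forces in N, time in s.
With the tool pointing down it reaches from about 0.275 to 0.85 m from the base axis. Payload 19 kg.
Tool frame: the origin (TCP) lies between the finger pads; the fingertips stand 8 mm ahead of it and the grasp point (between the pads) lies 11 mm behind it; x points along the fingers, z is the direction in which the jaws open and shut, and the axes are right-handed (so a half turn about x gives the same grasp; the last joint's range is limited). The gripper opens to 85 mm and grips with 20 to 120 N. Pads are 22 mm wide; open, the fingers measure 114 mm over their backs; the gripper's body (76 mm by 85 mm) begins 54 mm behind the grasp point. The pads swing forward as they close: fully open they stand 13 mm farther back than shut.
Start: joints at [1.068, 0.15, 1.437, -0, 1.554, -0.134], TCP at [0.207, 0.536, 0.239] pointing down, gripper open.
Joint ranges: [-2.8, 2.8], [-0.68, 2.1], [0.12, 2.68], [-1.39, 4.53], [0.16, 2.79], [-2.81, 2.81]. Speed limits (rad/s): [1.89, 1.89, 2.22, 3.01, 3.01, 3.01].

## Interface

Orientations are given as a unit quaternion [x, y, z, w].
In Python, from workcell import telemetry, vision, hand_in gives the robot as it stands.
- The arm moves only by the tool carry_out, never from a script. Its argument "series" is a list of rows, each an object with "gripper": the finger opening in cm, from 0 to 8.54; "travel": the shift along the tool's x, y, z in cm, a list of three; "angular": the turn, a rotation vector about the tool's x, y, z in units of 5 degrees (1.0 is 5 degrees), a list of three. A call has exactly 10 rows; each row shifts and turns the commanded pose from where the row before left it, along the tool's axes as they then stand; what a row does not reach is not made up. A row lasts 1/8 s, in which the tool goes at most 62.5 mm and 10.7 degrees, less where a joint would pass 70% of its speed; a pose out of reach is approached as far as the arm can. A call is refused whole if a number of a shift passes 6.25 or a number of a turn 1, either way. A call with a gripper value outside its range is refused whole. The fingers move at their own pace and stop on an object; "grip_force" is the grip in N (left out, the last holds). Time passes only in rows, so rows that do not move let the fingers close, or fill a call up. It gives the time, the measured TCP pose, the force and the opening at its end, in the units of the state.
- telemetry.sense(): the state, without advancing time (a new reading comes with each control period).
- vision.grab_frame(name): name is "scene" or "side" or "wrist"; returns (picture, depth): 420x560x3 uint8, red, green, blue; 420x560 float32, m along the optical axis (not along the pixel's ray), 0 where there is no reading.
- vision.camera_params(name): a dict with "vertical_fov" (degrees; the focal length in pixels is half the picture's height over the tangent of half this angle, whatever the lens; pixels are square), "cx", "cy" (the principal point, pixels), "xyz" and "attitude" of the camera in the world. Camera axes: x right, y down, z forward; pixel columns grow to the right and rows downward; lengths in m; the calibration is good to about 2 mm. A picture is of the moment at which its call begins: read the wrist's pose just before it. camera_params takes no time and is no camera call; for the wrist camera it gives the pose at the moment of the call.
- hand_in(): hands the job in, once; it reports no verdict.
The state is a dict: "clock": time; "q": joint angles; "dq": joint speeds; "tau": joint torques, N m; "ee_pos": TCP position; "tool_rot": TCP orientation; "ft_force": force on the tool from outside, world axes, zero at the start; "wrist_torque": the same for the moment, N m; "width": finger opening in m.
Only numpy, scipy, OpenCV 4.12 (cv2) and the standard library are available. Lean on these libraries where they do the work, as an engineer would, in place of code of your own. Each camera call takes 0.05 s, during which the arm holds its last target.

## Task

The lid of the open antenna case is lying upside down on the bench. Push it up the sloping stop until it leans there, tip it back over so that it lies right way up on the bench, then close the open case with it and stack the other, already closed case squarely on top, with its four feet down inside the rim of the lid. Do not shift or upset the horn, waveguide and bottle that stand about.

Things in the scene. Friction and masses are not known exactly. Their poses are not given: they have to be found in the camera images.
- lid_centre (a point): Loose grey lid, 150 (x) x 120 (y) x 24 mm, 0.3 kg; this is its centre, half-way up. z points UP while upside down (start), DOWN once right way up. Outer side: a dish within a rim 14 mm high, 6 mm wide. Then a 4 mm plate (so its outer edges are 18 mm thick), and on the inner side a black plug 132 x 102 x 6 mm, its last 3 mm 128 x 98. Same after half a turn.
- lid_dish (a point): Centre of the lid's dish floor (2 mm from lid_centre). Here stands a black bar handle, 80 mm long (along the lid's x), 16 wide, 13 high, 1 mm short of the rim; it can be reached only with the dish up. Upside down the lid rests on its rim; right way up on the bench it rests on the plug, dish floor 10 mm, rim top 24 mm over the bench.
- stop: Fixed sloping stop of bare aluminium. Origin: middle of the toe line where its smooth face meets the bench. The face, 80 mm wide (along x), rises at 45 degrees towards +y. The lid starts upside down on the -y side, its x roughly along the stop's x; pushed towards +y by its near edge with up to 15 N it climbs the face (friction about 0.6) till its near edge is at the toe.
- stop_edge (a point): Middle of the stop's upper edge, 60 mm high and 60 mm behind the toe. Behind it is open space (legs end 63 mm behind the toe). A lid left leaning on the face stays there, its top edge 120 mm up the slope from the toe, so 35 mm beyond this edge; pulled back by that top edge, it turns over its lower edge and falls flat, right way up.
- open_case: Loose open case without its lid, grey, 150 (x) x 120 (y) x 60 mm, wall 6 mm, 0.9 kg, a horn antenna lying in it below the rim. Origin: centre of its underside, z up. The lid's plug goes inside the walls with 3 mm to spare each side and the lid's edge rests on the rim; lid_centre is then 66 mm above this origin. Same after half a turn.
- closed_case_centre (a point): Loose closed case, grey, 150 (x) x 120 (y) x 78 mm, 0.6 kg, its lid fixed; this is its centre, 39 mm above the underside of its feet, z up. Four black corner feet 16 x 16 x 16 mm, 132 x 102 mm over their outsides: they fit inside the rim of the lid below (138 x 108 mm) with 3 mm to spare each side and stand on its dish floor (this point then 39 mm above that floor).
- closed_case_dish (a point): Centre of the dish floor on top of the closed case, 25 mm above its centre; rim 14 mm high round it. A black bar handle stands on it, 80 mm long (along the case's x), 16 wide, 13 high.
- horn: Bystander: loose aluminium horn antenna standing on its mouth, 64 mm across, 126 mm high. Origin: centre of its underside.
- guide: Bystander: loose brass waveguide with two square flanges, 92 mm long (its x), 40 mm high. Origin: centre of its underside.
- bottle: Bystander: loose white bottle, 60 mm across, 130 mm high. Origin: centre of its underside.
There are look-alikes about, which are no part of the job. Several things look just like the part that bears lid_centre: the one meant starts farthest to the robot's right. What is shaped like the open_case but blue is not meant.

How it is judged:
On the way, in this order (a step that is already met when the one before it is completed fails the run):
1. the lid leans on the sloping stop, tipped up by more than 35 degrees (angle between lid_centre's own z axis and vertical between 0.61 and 1.6 rad and contact force between lid and stop above 0.2 N), for 0.1 s.
2. the lid lies right way up and still on the bench (angle between lid_centre's own z axis and vertical above 3.05 rad and height (world z) of lid_centre below 0.018 m and linear speed of lid below 0.03 m/s), for 0.2 s.
3. the lid sits on the open case, right way up, its plug inside the walls (x of lid_centre in the frame of open_case between -0.006 and 0.006 m and y of lid_centre in the frame of open_case between -0.006 and 0.006 m and z of lid_centre in the frame of open_case between 0.063 and 0.069 m and angle between the x axis of lid_centre and the x axis of open_case, either way round below 0.12 rad and angle between lid_centre's own z axis and vertical above 3.05 rad), for 0.2 s.
At the end, for the whole second after the job is handed in: The open case stands upright; the lid sits on it right way up, centred within 6 mm, square within 7 degrees, down within 3 mm; the closed case stands upright on the lid, feet inside the rim, centred within 10 mm, square within 7 degrees, down within 3 mm; all at rest (all of step 3 and x of closed_case_centre in the frame of open_case between -0.01 and 0.01 m and y of closed_case_centre in the frame of open_case between -0.01 and 0.01 m and z of closed_case_centre in the frame of open_case between 0.1 and 0.106 m and angle between the x axis of closed_case_centre and the x axis of open_case, either way round below 0.12 rad and angle between closed_case_centre's own z axis and vertical below 0.06 rad and angle between open_case's own z axis and vertical below 0.05 rad and height (world z) of open_case below 0.005 m and linear speed of each of lid, closed_case below 0.02 m/s); the robot touches nothing.
It fails at once if the horn is shifted by more than 30 mm or tipped over (distance of horn from where it was at the start of the episode above 0.03 m or angle between horn's own z axis and vertical above 0.5 rad).
It fails at once if the guide is shifted by more than 30 mm or tipped over (distance of guide from where it was at the start of the episode above 0.03 m or angle between guide's own z axis and vertical above 0.5 rad).
It fails at once if the bottle is shifted by more than 30 mm or tipped over (distance of bottle from where it was at the start of the episode above 0.03 m or angle between bottle's own z axis and vertical above 0.5 rad).
It also fails if it takes over 72 s, if anything falls off the work surface, if the arm or the gripper's body presses on something with over 40 N, if the wrist force passes 120 N, or if a joint passes its speed limit or range.

## Working session

There is one attempt and no reset: what is moved stays moved. The work goes in short steps, Python scripts to look and compute and a tool call to move; the robot and the scene stay as the last step left them, time stands still between calls to the robot, and variables do not carry over. Pictures are saved under pics/ and viewed, and the job is handed in when it is done.

Besides the shell and the picture viewer there is one more tool, called after "Call:" as name([rows], argument=value, ...), one row to a line, values as JSON. carry_out: Moves the arm, as the interface text tells. Its arguments: {"type":"object","properties":{"series":{"type":"array"},"grip_force":{"type":"number"}},"required":["series"]}

```bash
ls; mkdir -p pics; python3 - <<'E'
from workcell import telemetry, vision
import cv2, numpy as np
for n in ["scene","side"]:
    p=vision.camera_params(n); print(n,p)
    im,d=vision.grab_frame(n); cv2.imwrite(f"pics/{n}0.png",im[:,:,::-1]); np.save(f"pics/{n}0.npy",d)
print(telemetry.sense()); print(vision.camera_params("wrist"))
E
```

```text
pics
scene {'vertical_fov': 55.382819391233305, 'cx': 274.9926413171994, 'cy': 208.10101888734152, 'xyz': array([1.2008797 , 0.46134727, 0.9084126 ]), 'attitude': array([ 0.46245857,  0.80656263, -0.31756723, -0.18638627])}
side {'vertical_fov': 46.158426587438, 'cx': 279.32018524064983, 'cy': 209.7524592656989, 'xyz': array([ 0.01296602, -0.77831938,  0.86329586]), 'attitude': array([ 0.87483933, -0.23680847,  0.1103975 , -0.40790967])}
{'clock': 0.1, 'q': array([ 1.06798234e+00,  1.50917308e-01,  1.43790663e+00, -2.18255730e-05,
        1.55383783e+00, -1.34025951e-01]), 'dq': array([-1.77010648e-03, -4.42785314e-05, -1.08104925e-03, -2.46162006e-04,
       -5.36525750e-04,  6.24024168e-04]), 'tau': array([ 3.93023249e-03, -7.14384842e+01, -5.71789312e+01, -2.25960243e-04,
        7.09953092e-03, -3.62920480e-05]), 'ee_pos': array([0.20721686, 0.5361412 , 0.23877652]), 'tool_rot': array([-0.40002545,  0.58353308,  0.39967134,  0.58286499]), 'ft_force': array([-0.49081766,  0.16069481, -1.2296351 ]), 'wrist_torque': array([-0.00445206,  0.08392155, -0.06758049]), 'width': 0.08531802679132043}
{'vertical_fov': 67.55131814942808, 'cx': 278.0322028022748, 'cy': 207.49781139511808, 'xyz': array([0.13700238, 0.56394731, 0.37282247]), 'attitude': array([0.81521947, 0.55937571, 0.08454347, 0.12396949])}
```

View pics/scene0.png

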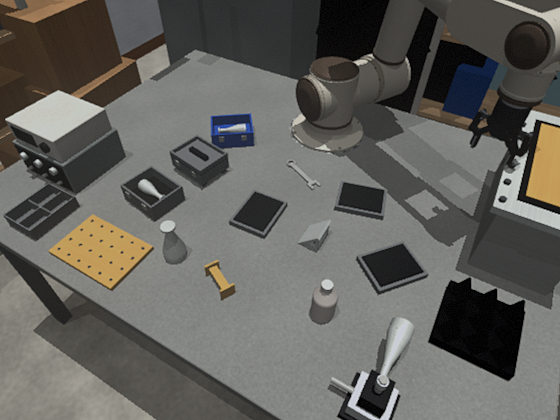

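View pics/side0.png

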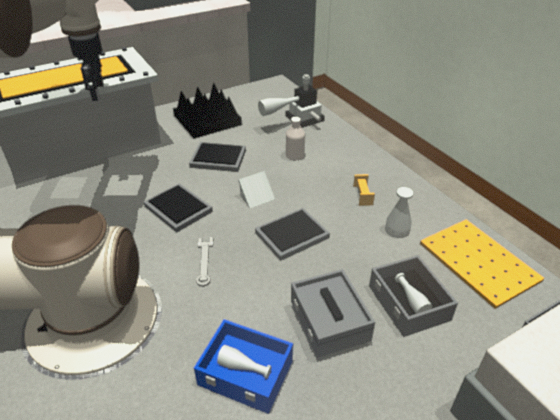

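```bash
cat > h.py <<'E'
import numpy as np, cv2
from scipy.spatial.transform import Rotation as R
from workcell import telemetry, vision
def cloud(n, save=None):
    p=vision.camera_params(n); im,d=vision.grab_frame(n)
    if save: cv2.imwrite(save,im[:,:,::-1])
    return proj(p,im,d)
def proj(p,im,d):
    h,w=d.shape; f=h/2/np.tan(np.radians(p['vertical_fov'])/2)
    v,u=np.mgrid[:h,:w]
    c=np.stack([(u-p['cx'])/f*d,(v-p['cy'])/f*d,d],-1)
    W=R.from_quat(p['attitude']).apply(c.reshape(-1,3)).reshape(h,w,3)+p['xyz']
    W[d==0]=np.nan
    return im,W
def topdown(clouds,x0=0.1,x1=0.9,y0=-0.6,y1=0.4,s=0.0015,zmax=.3):
    # x up in image? rows: x decreasing downward; cols: y decreasing to right
    H=int((x1-x0)/s);Wd=int((y1-y0)/s)
    Z=np.full((H,Wd),-1.);C=np.zeros((H,Wd,3),np.uint8)
    for im,W in clouds:
        P=W.reshape(-1,3);c=im.reshape(-1,3)
        ok=np.isfinite(P[:,0])&(P[:,2]<zmax)
        P=P[ok];c=c[ok]
        r=((x1-P[:,0])/s).astype(int);k=((y1-P[:,1])/s).astype(int)
        ok=(r>=0)&(r<H)&(k>=0)&(k<Wd)
        for a,b,z,cc in zip(r[ok],k[ok],P[ok,2],c[ok]):
            if z>Z[a,b]: Z[a,b]=z;C[a,b]=cc
    return Z,C
E
python3 - <<'E'
from h import *
for n in ["scene","side"]:
    p=vision.camera_params(n)
    im=cv2.imread(f"pics/{n}0.png")[:,:,::-1]; d=np.load(f"pics/{n}0.npy")
    im,W=proj(p,im,d)
    Z,C=topdown([(im,W)],s=.002)
    cv2.imwrite(f"pics/top_{n}.png",C[:,:,::-1])
    zz=np.clip(Z*1000+20,0,160)/160*255
    cv2.imwrite(f"pics/topz_{n}.png",cv2.applyColorMap(zz.astype(np.uint8),cv2.COLORMAP_JET))
    np.save(f"pics/W_{n}.npy",W)
    m=(np.abs(W[...,2])<.01); print(n,np.nanmedian(W[...,2][m]))
    for nm,(u,v) in ({"lid":(258,213),"case":(150,190),"closed":(200,160),"stop":(315,235),"l2":(360,198),"l3":(392,265)} if n=="scene" else {"lid":(292,232),"closed":(332,304),"open":(412,290),"stop":(257,190)}).items(): print(nm,W[v,u])
E
```

```text
scene -0.0012297361951582042
lid [0.52289736 0.01517101 0.02398669]
case [ 0.62497497 -0.31356886  0.04278149]
closed [ 0.44820826 -0.25317592  0.06131308]
stop [0.52892477 0.20643863 0.04496702]
l2 [0.30421192 0.25425938 0.02047546]
l3 [0.50175718 0.42444029 0.02491846]
side -0.0005352071697041216
lid [ 0.50038361 -0.00698622  0.02510634]
closed [ 0.42757686 -0.27939828  0.07780192]
open [ 0.61591992 -0.31466318  0.04562073]
stop [0.50404025 0.18478283 0.02884088]
```

```bash
python3 - <<'E'
import cv2,numpy as np
a=cv2.imread("pics/top_scene.png");b=cv2.imread("pics/top_side.png")
print(a.shape)
cv2.imwrite("pics/t1.png",cv2.resize(np.hstack([a,b]),None,fx=.8,fy=.8))
E
```

```text
(400, 500, 3)
```

View pics/t1.png

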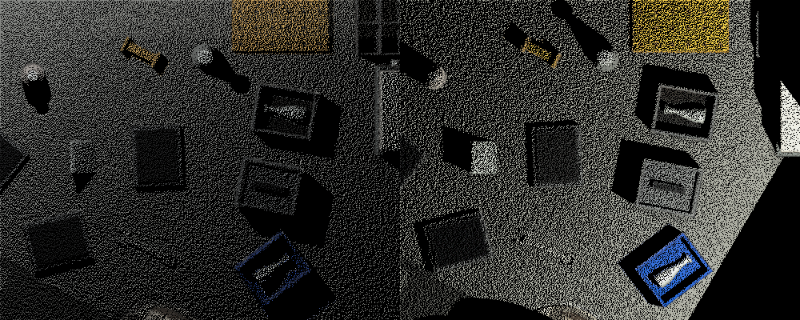

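```bash
cat > fit.py <<'E'
from h import *
def rect(W,ctr,rad,z0,z1,closek=0):
    m=(W[...,2]>z0)&(W[...,2]<z1)&(np.hypot(W[...,0]-ctr[0],W[...,1]-ctr[1])<rad)
    n,l,st,_=cv2.connectedComponentsWithStats(m.astype(np.uint8),connectivity=4)
    k=1+np.argmax(st[1:,4]); m=l==k
    P=W[m]
    r=cv2.minAreaRect((P[:,:2]*1000).astype(np.float32))
    c,(w,h),a=r
    if w<h: w,h,a=h,w,a+90
    a=(a+90)%180-90
    return np.round(c,1),round(w,1),round(h,1),round(a,2),np.round(np.median(P[:,2])*1000,1),m.sum()
E
python3 - <<'E'
from fit import *
for n in ["scene","side"]:
    W=np.load(f"pics/W_{n}.npy"); print(n)
    print("lid",rect(W,(.51,.005),.13,.010,.04))
    print("open",rect(W,(.62,-.31),.12,.045,.075))
    print("closed",rect(W,(.44,-.26),.12,.066,.1))
    print("stop",rect(W,(.51,.2),.12,.01,.08))
    print("l2",rect(W,(.30,.25),.12,.01,.08))
    print("l3",rect(W,(.5,.42),.12,.01,.08))
E
```

```text
scene
lid (array([511.4,   7.5]), 153.9, 122.5, 3.44, np.float64(21.5), np.int64(1513))
open (array([ 622.2, -313.3]), 158.9, 124.9, 80.12, np.float64(55.8), np.int64(620))
closed (array([ 434.2, -271.7]), 155.9, 123.0, 78.98, np.float64(74.7), np.int64(470))
stop (array([508.9, 197.6]), 82.2, 55.1, 0.08, np.float64(35.2), np.int64(425))
l2 (array([297.8, 254.4]), 149.9, 126.9, -75.81, np.float64(21.4), np.int64(1363))
l3 (array([495.7, 421.8]), 152.8, 122.0, -38.69, np.float64(21.5), np.int64(2129))
side
lid (array([509.8,   5.9]), 154.4, 124.1, 2.65, np.float64(22.3), np.int64(2024))
open (array([ 617.4, -311.7]), 154.3, 125.7, 80.18, np.float64(56.5), np.int64(1308))
closed (array([ 430.9, -272.4]), 153.4, 121.9, 78.96, np.float64(75.9), np.int64(1195))
stop (array([505.9, 194.7]), 81.8, 56.4, 0.26, np.float64(34.3), np.int64(713))
l2 (array([296.3, 254.6]), 158.4, 124.2, -75.87, np.float64(22.0), np.int64(1694))
l3 (array([491.7, 420. ]), 152.3, 128.1, -39.61, np.float64(22.1), np.int64(1157))
```

```bash
python3 - <<'E'
from fit import *
a=cv2.imread("pics/scene0.png");b=cv2.imread("pics/side0.png")
c1=cv2.resize(a[170:300,210:440],None,fx=2.6,fy=2.6,interpolation=cv2.INTER_CUBIC)
cv2.imwrite("pics/crop_lids.png",c1)
c2=cv2.resize(b[150:270,130:350],None,fx=3,fy=3,interpolation=cv2.INTER_CUBIC)
cv2.imwrite("pics/crop_lids2.png",c2)
for n in ["scene","side"]:
    W=np.load(f"pics/W_{n}.npy")
    m=(np.abs(W[...,0]-.508)<.033)&(W[...,1]>.14)&(W[...,1]<.24)&(W[...,2]>.012)&(W[...,2]<.052)
    P=W[m]; 
    d=P[:,1]-P[:,2]; 
    print(n,len(P),np.percentile(d,[5,25,50,75,95]))
    A=np.c_[P[:,0],P[:,2],np.ones(len(P))]; print(np.linalg.lstsq(A,P[:,1],rcond=None)[0])
    for nm,c,z in (("horn",(.76,-.1),.1),("guide",(.77,.04),.02),("bottle",(.72,.32),.1)): print(nm,rect(W,c,.1,.02,.2))
s=telemetry.sense(); print(R.from_quat(s['tool_rot']).as_matrix().round(3))
E
```

```text
scene 193 [0.15861655 0.15950699 0.16044501 0.16152643 0.19381252]
[-0.03426258  0.76709634  0.18830457]
horn (array([ 762.9, -108. ]), 58.5, 53.2, -72.61, np.float64(65.9), np.int64(664))
guide (array([771.3,  49. ]), 95.9, 40.3, 63.22, np.float64(27.6), np.int64(391))
bottle (array([717. , 319.9]), 59.3, 49.2, -71.15, np.float64(85.4), np.int64(793))
side 450 [0.15323689 0.15752531 0.16026089 0.16253113 0.16682091]
[-0.01984494  1.00014471  0.17016749]
horn (array([ 749.3, -116.8]), 60.6, 54.9, -83.55, np.float64(63.2), np.int64(784))
guide (array([768.7,  48.3]), 99.7, 41.0, 62.77, np.float64(28.6), np.int64(308))
bottle (array([703.5, 306.9]), 57.9, 46.8, -18.74, np.float64(75.2), np.int64(577))
[[-0.    -0.933  0.36 ]
 [-0.001  0.36   0.933]
 [-1.     0.    -0.001]]
```

View pics/crop_lids.png

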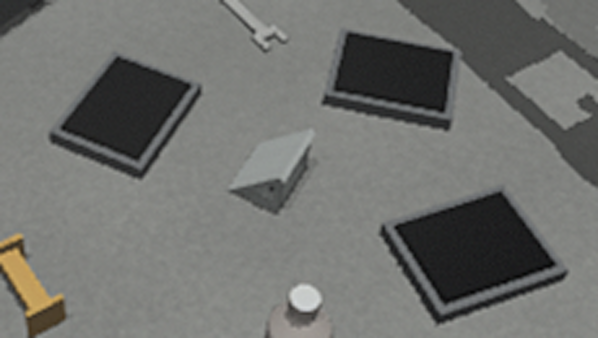

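View pics/crop_lids2.png

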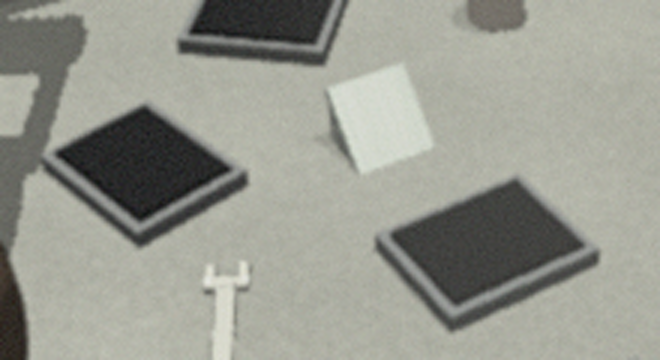

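```bash
cat > plan.py <<'E'
import sys,json
from h import *
def yawof(q): 
    z=R.from_quat(q).as_matrix()[:,2]; return np.degrees(np.arctan2(z[1],z[0]))
def plan(pos,yaw,n=10,grip=0,dyaw_sign=None,start=None,tilt0=True):
    s=telemetry.sense(); p0=np.array(s['ee_pos']); y0=yawof(s['tool_rot'])
    if start is not None: p0,y0=np.array(start[0]),start[1]
    d=(yaw-y0+180)%360-180
    cur=p0.copy(); rows=[]
    cy=y0
    k=0
    for i in range(n):
        tgt=p0+(np.array(pos)-p0)*(i+1)/n
        a=np.radians(cy); z=np.array([np.cos(a),np.sin(a),0]); x=np.array([0,0,-1.]); y=np.cross(z,x)
        dd=tgt-cur
        t=np.round([dd@x*100,dd@y*100,dd@z*100],2)
        cur=cur+(t[0]*x+t[1]*y+t[2]*z)/100
        ang=np.round(-d/n/5,3) # about tool x (down): +world yaw = -tool x
        cy=cy-ang*5
        print(json.dumps({"gripper":grip,"travel":t.tolist(),"angular":[float(ang),0,0]}))
    print("end",cur.round(4),round(cy,2)); return cur,cy
E
python3 - <<'E'
from plan import *
s=plan([.40,.20,.24],30,10,8.5)
plan([.508,-.11,.10],0,10,8.5,start=s)
E
```

```text
{"gripper": 8.5, "travel": [-0.01, -3.01, -2.44], "angular": [0.777, 0, 0]}
{"gripper": 8.5, "travel": [-0.01, -3.17, -2.23], "angular": [0.777, 0, 0]}
{"gripper": 8.5, "travel": [-0.02, -3.31, -2.01], "angular": [0.777, 0, 0]}
{"gripper": 8.5, "travel": [-0.01, -3.44, -1.78], "angular": [0.777, 0, 0]}
{"gripper": 8.5, "travel": [-0.01, -3.56, -1.55], "angular": [0.777, 0, 0]}
{"gripper": 8.5, "travel": [-0.01, -3.65, -1.3], "angular": [0.777, 0, 0]}
{"gripper": 8.5, "travel": [-0.02, -3.73, -1.05], "angular": [0.777, 0, 0]}
{"gripper": 8.5, "travel": [-0.01, -3.79, -0.8], "angular": [0.777, 0, 0]}
{"gripper": 8.5, "travel": [-0.01, -3.84, -0.53], "angular": [0.777, 0, 0]}
{"gripper": 8.5, "travel": [-0.01, -3.86, -0.28], "angular": [0.777, 0, 0]}
end [0.4  0.2  0.24] 30.02
{"gripper": 8.5, "travel": [1.4, -3.22, -0.62], "angular": [0.6, 0, 0]}
{"gripper": 8.5, "travel": [1.4, -3.26, -0.44], "angular": [0.6, 0, 0]}
{"gripper": 8.5, "travel": [1.4, -3.27, -0.28], "angular": [0.6, 0, 0]}
{"gripper": 8.5, "travel": [1.4, -3.28, -0.1], "angular": [0.6, 0, 0]}
{"gripper": 8.5, "travel": [1.4, -3.28, 0.07], "angular": [0.6, 0, 0]}
{"gripper": 8.5, "travel": [1.4, -3.28, 0.24], "angular": [0.6, 0, 0]}
{"gripper": 8.5, "travel": [1.4, -3.25, 0.41], "angular": [0.6, 0, 0]}
{"gripper": 8.5, "travel": [1.4, -3.23, 0.58], "angular": [0.6, 0, 0]}
{"gripper": 8.5, "travel": [1.4, -3.2, 0.75], "angular": [0.6, 0, 0]}
{"gripper": 8.5, "travel": [1.4, -3.15, 0.91], "angular": [0.6, 0, 0]}
end [ 0.508 -0.11   0.1  ] 0.02
```

Call:
carry_out([
  {"gripper": 8.5,"travel": [0,-3.0,-2.4],"angular": [0.8,0,0]},
  {"gripper": 8.5,"travel": [0,-3.2,-2.2],"angular": [0.8,0,0]},
  {"gripper": 8.5,"travel": [0,-3.3,-2.0],"angular": [0.8,0,0]},
  {"gripper": 8.5,"travel": [0,-3.4,-1.8],"angular": [0.8,0,0]},
  {"gripper": 8.5,"travel": [0,-3.6,-1.5],"angular": [0.8,0,0]},
  {"gripper": 8.5,"travel": [0,-3.7,-1.3],"angular": [0.8,0,0]},
  {"gripper": 8.5,"travel": [0,-3.7,-1.0],"angular": [0.8,0,0]},
  {"gripper": 8.5,"travel": [0,-3.8,-0.8],"angular": [0.8,0,0]},
  {"gripper": 8.5,"travel": [0,-3.8,-0.5],"angular": [0.8,0,0]},
  {"gripper": 8.5,"travel": [0,-3.8,-0.3],"angular": [0.8,0,0]},
])

```text
clock: 1.35
ee_pos: [0.398, 0.1992, 0.2391]
tool_rot: [-0.175, 0.685, 0.175, 0.685]
ft_force: [0.7, 0.1, 0.1]
width: 0.0846
```

```bash
python3 - <<'E'
from plan import *
print(telemetry.sense()['ee_pos'])
plan([.508,-.11,.12],0,10,8.5)
E
```

```text
[0.39800951 0.19919279 0.23913805]
{"gripper": 8.5, "travel": [1.19, -3.24, -0.52], "angular": [0.575, 0, 0]}
{"gripper": 8.5, "travel": [1.19, -3.26, -0.36], "angular": [0.575, 0, 0]}
{"gripper": 8.5, "travel": [1.19, -3.28, -0.2], "angular": [0.575, 0, 0]}
{"gripper": 8.5, "travel": [1.2, -3.28, -0.03], "angular": [0.575, 0, 0]}
{"gripper": 8.5, "travel": [1.19, -3.28, 0.14], "angular": [0.575, 0, 0]}
{"gripper": 8.5, "travel": [1.19, -3.27, 0.3], "angular": [0.575, 0, 0]}
{"gripper": 8.5, "travel": [1.19, -3.25, 0.46], "angular": [0.575, 0, 0]}
{"gripper": 8.5, "travel": [1.19, -3.22, 0.62], "angular": [0.575, 0, 0]}
{"gripper": 8.5, "travel": [1.19, -3.18, 0.79], "angular": [0.575, 0, 0]}
{"gripper": 8.5, "travel": [1.19, -3.15, 0.94], "angular": [0.575, 0, 0]}
end [ 0.508 -0.11   0.12 ] -0.01
```

Call:
carry_out([
  {"gripper": 8.5,"travel": [1.2,-3.2,-0.5],"angular": [0.6,0,0]},
  {"gripper": 8.5,"travel": [1.2,-3.3,-0.3],"angular": [0.6,0,0]},
  {"gripper": 8.5,"travel": [1.2,-3.3,-0.2],"angular": [0.6,0,0]},
  {"gripper": 8.5,"travel": [1.2,-3.3,0.0],"angular": [0.6,0,0]},
  {"gripper": 8.5,"travel": [1.2,-3.3,0.1],"angular": [0.6,0,0]},
  {"gripper": 8.5,"travel": [1.2,-3.3,0.3],"angular": [0.6,0,0]},
  {"gripper": 8.5,"travel": [1.2,-3.2,0.5],"angular": [0.6,0,0]},
  {"gripper": 8.5,"travel": [1.2,-3.2,0.6],"angular": [0.5,0,0]},
  {"gripper": 8.5,"travel": [1.2,-3.2,0.8],"angular": [0.5,0,0]},
  {"gripper": 8.5,"travel": [1.2,-3.1,0.9],"angular": [0.5,0,0]},
])

```text
clock: 2.6
ee_pos: [0.5069, -0.1099, 0.1187]
tool_rot: [-0.002, 0.707, 0.002, 0.707]
ft_force: [1.0, 0.7, 0.1]
width: 0.0852
```

```bash
python3 - <<'E'
from plan import *
s=telemetry.sense();print(s['ee_pos'],yawof(s['tool_rot']),R.from_quat(s['tool_rot']).as_matrix().round(3)[:,0])
im,W=cloud("wrist","pics/w1.png")
E
```

```text
[ 0.50685182 -0.10990483  0.11865337] 0.2799382399669589 [-0.  0. -1.]
```

View pics/w1.png

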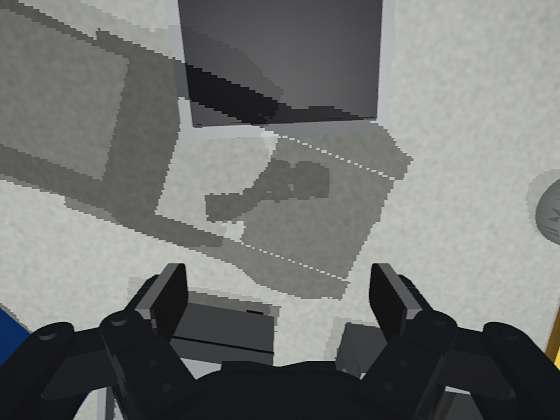

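```bash
python3 - <<'E'
from fit import *
im,W=cloud("wrist")
np.save("pics/W_w1.npy",W)
for u,v in [(180,266),(176,270),(183,300),(377,267),(384,270),(372,300)]: print(u,v,W[v,u])
print(rect(W,(.51,.0),.2,.010,.04))
# near edge line: boundary points of near edge
ys=[];xs=[]
for c in range(200,375,5):
    col=W[:,c]; m=(col[:,2]>.012)&(col[:,2]<.03); r=np.where(m)[0]; r=r[r<200]; xs.append(col[r.max(),0]);ys.append(col[r.max(),1])
print(np.polyfit(xs,ys,1), np.median(ys))
for r in (10,40,80,110):
    row=W[r]; m=np.where((row[:,2]>.012)&(row[:,2]<.03))[0]; print(r,row[m.min()],row[m.max()])
E
```

```text
180 266 [ 0.46523019 -0.10120158  0.12865287]
176 270 [ 0.4642254  -0.10177331  0.13116827]
183 300 [ 0.4655596  -0.11720757  0.13014828]
377 267 [ 0.55028105 -0.10083364  0.12978356]
384 270 [ 0.5520728  -0.10029813  0.13340415]
372 300 [ 0.55071482 -0.11930026  0.126609  ]
(array([509.8,  -8.4]), 150.8, 86.4, 2.63, np.float64(23.2), np.int64(28887))
[ 0.04727374 -0.07531612] -0.051056338843262536
10 [0.43372297 0.0254594  0.01781468] [0.58327185 0.02615132 0.0161312 ]
40 [0.43433011 0.00805352 0.01710331] [0.58390675 0.00811281 0.01817097]
80 [ 0.43599431 -0.01704423  0.01941348] [ 0.5847438  -0.01661189  0.01768716]
110 [ 0.43661214 -0.03670905  0.01841024] [ 0.58599257 -0.03640044  0.01822064]
```

Call:
carry_out([
  {"gripper": 8.5,"travel": [2.0,0,0],"angular": [0,0,0]},
  {"gripper": 8.5,"travel": [2.0,0,0],"angular": [0,0,0]},
  {"gripper": 8.5,"travel": [2.0,0,0],"angular": [0,0,0]},
  {"gripper": 8.5,"travel": [2.0,0,0],"angular": [0,0,0]},
  {"gripper": 8.5,"travel": [1.5,0,0],"angular": [0,0,0]},
  {"gripper": 8.5,"travel": [1.0,0,0],"angular": [0,0,0]},
  {"gripper": 8.5,"travel": [0.6,0,0],"angular": [0,0,0]},
  {"gripper": 8.5,"travel": [0.4,0,0],"angular": [0,0,0]},
  {"gripper": 8.5,"travel": [0.2,0,0],"angular": [0,0,0]},
  {"gripper": 8.5,"travel": [0,0,0],"angular": [0,0,0]},
])

```text
clock: 3.95
ee_pos: [0.5068, -0.1089, 0.0025]
tool_rot: [-0.002, 0.707, 0.002, 0.707]
ft_force: [-0.6, 1.0, -0.8]
width: 0.0848
```

Call:
carry_out([
  {"gripper": 8.5,"travel": [0,2.0,0],"angular": [0,0,0]},
  {"gripper": 8.5,"travel": [0,1.5,0],"angular": [0,0,0]},
  {"gripper": 8.5,"travel": [0,1.0,0],"angular": [0,0,0]},
  {"gripper": 8.5,"travel": [0,1.0,0],"angular": [0,0,0]},
  {"gripper": 8.5,"travel": [0,1.0,0],"angular": [0,0,0]},
  {"gripper": 8.5,"travel": [0,1.2,0],"angular": [0,0,0]},
  {"gripper": 8.5,"travel": [0,1.2,0],"angular": [0,0,0]},
  {"gripper": 8.5,"travel": [0,1.2,0],"angular": [0,0,0]},
  {"gripper": 8.5,"travel": [0,1.2,0],"angular": [0,0,0]},
  {"gripper": 8.5,"travel": [0,1.2,0],"angular": [0,0,0]},
])

```text
clock: 5.2
ee_pos: [0.506, 0.0169, 0.0023]
tool_rot: [-0.002, 0.707, 0.002, 0.707]
ft_force: [-0.4, -3.9, 3.3]
width: 0.085
```

```bash
python3 - <<'E'
from fit import *
s=telemetry.sense();print(s['ee_pos'],s['ft_force'])
im,W=cloud("side","pics/s2.png")
cv2.imwrite("pics/s2c.png",cv2.resize(im[120:260,180:350,::-1],None,fx=3.5,fy=3.5))
E
```

```text
[0.50596023 0.01689314 0.00234104] [-0.4202206  -3.8561883   3.31015686]
```

View pics/s2c.png

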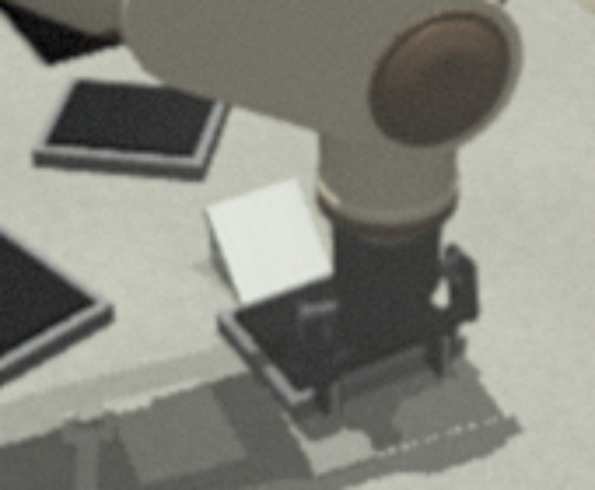

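Call:
carry_out([
  {"gripper": 8.5,"travel": [-0.1,0.8,0],"angular": [0,0,0]},
  {"gripper": 8.5,"travel": [0,0.8,0],"angular": [0,0,0]},
  {"gripper": 8.5,"travel": [0,0.8,0],"angular": [0,0,0]},
  {"gripper": 8.5,"travel": [0,0.8,0],"angular": [0,0,0]},
  {"gripper": 8.5,"travel": [0,0.8,0],"angular": [0,0,0]},
  {"gripper": 8.5,"travel": [0,0.8,0],"angular": [0,0,0]},
  {"gripper": 8.5,"travel": [0,0.8,0],"angular": [0,0,0]},
  {"gripper": 8.5,"travel": [0,0.8,0],"angular": [0,0,0]},
  {"gripper": 8.5,"travel": [0,0.8,0],"angular": [0,0,0]},
  {"gripper": 8.5,"travel": [0,0.8,0],"angular": [0,0,0]},
])

```text
clock: 6.5
ee_pos: [0.5054, 0.0967, 0.0033]
tool_rot: [-0.002, 0.707, 0.002, 0.707]
ft_force: [0.5, -2.4, -3.3]
width: 0.0849
```

```bash
python3 - <<'E'
from fit import *
s=telemetry.sense();print(s['ee_pos'],s['ft_force'])
im,W=cloud("scene","pics/s3.png")
cv2.imwrite("pics/s3c.png",cv2.resize(im[160:300,220:400,::-1],None,fx=3.5,fy=3.5))
E
```

```text
[0.50539302 0.09671168 0.0032763 ] [ 0.46456196 -2.38088003 -3.25304004]
```

View pics/s3c.png

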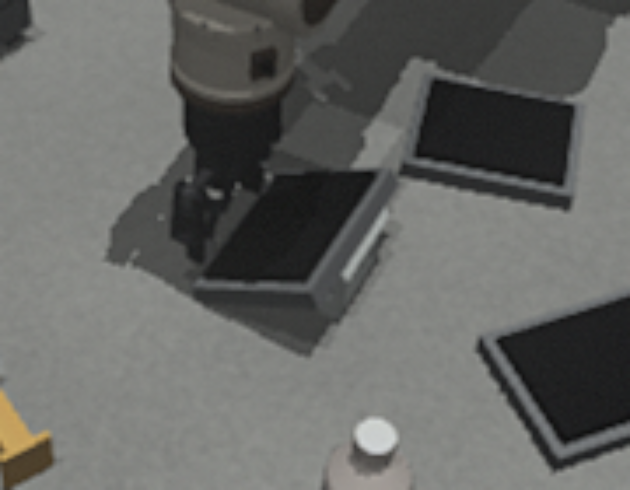

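Call:
carry_out([
  {"gripper": 8.5,"travel": [0,0.6,0],"angular": [0,0,0]},
  {"gripper": 8.5,"travel": [0,0.6,0],"angular": [0,0,0]},
  {"gripper": 8.5,"travel": [0,0.6,0],"angular": [0,0,0]},
  {"gripper": 8.5,"travel": [0,0.5,0],"angular": [0,0,0]},
  {"gripper": 8.5,"travel": [0,0.4,0],"angular": [0,0,0]},
  {"gripper": 8.5,"travel": [0,0.4,0],"angular": [0,0,0]},
  {"gripper": 8.5,"travel": [0,0.3,0],"angular": [0,0,0]},
  {"gripper": 8.5,"travel": [0,0.2,0],"angular": [0,0,0]},
  {"gripper": 8.5,"travel": [0,0.2,0],"angular": [0,0,0]},
  {"gripper": 8.5,"travel": [0,0.1,0],"angular": [0,0,0]},
])

```text
clock: 7.8
ee_pos: [0.5052, 0.1352, 0.0033]
tool_rot: [-0.002, 0.707, 0.002, 0.707]
ft_force: [0.0, -3.2, -2.6]
width: 0.0848
```

```bash
python3 - <<'E'
from fit import *
im,W=cloud("scene","pics/s4.png")
cv2.imwrite("pics/s4c.png",cv2.resize(im[160:300,220:400,::-1],None,fx=3.5,fy=3.5))
np.save("pics/W4.npy",W)
m=(np.abs(W[...,0]-.51)<.06)&(W[...,1]>.12)&(W[...,1]<.27)&(W[...,2]>.035)&(W[...,2]<.12)
P=W[m]; c=P.mean(0); u,s,v=np.linalg.svd(P-c); print(len(P),c,v[2],np.degrees(np.arccos(abs(v[2][2]))),s)
E
```

```text
1079 [0.51706132 0.19545944 0.07584245] [ 0.19088307  0.2552491  -0.94784574] 18.586103921119257 [1.27108797 1.05513324 0.57930068]
```

View pics/s4c.png

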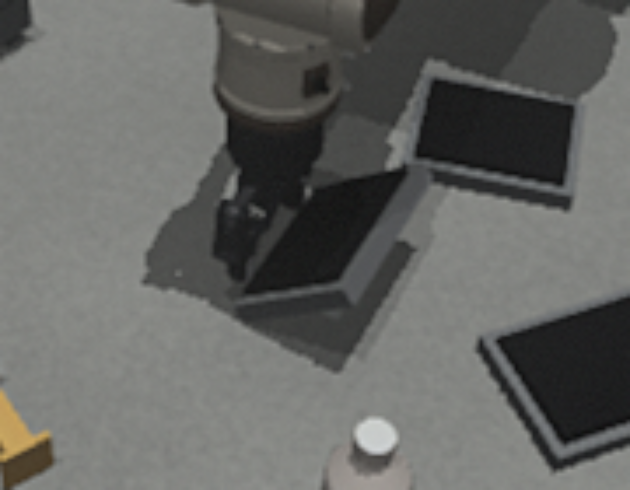

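```bash
python3 - <<'E'
from fit import *
W=np.load("pics/W4.npy")
poly=np.array([[275,280],[340,285],[400,180],[350,195]])/3.5+[220,160]
m=np.zeros(W.shape[:2],np.uint8); cv2.fillPoly(m,[poly.astype(np.int32)],1)
P=W[m>0]; P=P[np.isfinite(P[:,0])]
for _ in range(3):
    c=P.mean(0); u,s,v=np.linalg.svd(P-c); d=(P-c)@v[2]; P=P[np.abs(d)<.005]
print(len(P),c,v[2],np.degrees(np.arccos(abs(v[2][2]))))
print("plane dist to toe line:", (np.array([.508,.160,0])-c)@v[2])
print("extent y",P[:,1].min(),P[:,1].max(),P[:,2].min(),P[:,2].max())
E
```

```text
467 [0.52893261 0.20887968 0.0772662 ] [-0.01559031  0.61126969 -0.7912688 ] 37.69575868723473
plane dist to toe line: 0.03158601171060172
extent y 0.17448848021972363 0.23469662868293553 0.04664608461042574 0.09424344841274301
```

Call:
carry_out([
  {"gripper": 8.5,"travel": [0,0.2,0],"angular": [0,0,0]},
  {"gripper": 8.5,"travel": [0,0.2,0],"angular": [0,0,0]},
  {"gripper": 8.5,"travel": [0,0.2,0],"angular": [0,0,0]},
  {"gripper": 8.5,"travel": [0,0.2,0],"angular": [0,0,0]},
  {"gripper": 8.5,"travel": [0,0,0],"angular": [0,0,0]},
  {"gripper": 8.5,"travel": [0,0,0],"angular": [0,0,0]},
  {"gripper": 8.5,"travel": [0,0,0],"angular": [0,0,0]},
  {"gripper": 8.5,"travel": [0,0,0],"angular": [0,0,0]},
  {"gripper": 8.5,"travel": [0,0,0],"angular": [0,0,0]},
  {"gripper": 8.5,"travel": [0,0,0],"angular": [0,0,0]},
])

```text
clock: 9.1
ee_pos: [0.5055, 0.1388, 0.0037]
tool_rot: [-0.005, 0.707, -0.0, 0.707]
ft_force: [-3.6, -52.1, 10.8]
width: 0.0848
```

```bash
cat > tilt.py <<'E'
from fit import *
def tilt(poly,name):
    im,W=cloud("scene",name)
    cv2.imwrite(name.replace('.png','c.png'),cv2.resize(im[160:300,220:400,::-1],None,fx=3.5,fy=3.5))
    poly=np.array(poly)/3.5+[220,160]
    m=np.zeros(W.shape[:2],np.uint8); cv2.fillPoly(m,[poly.astype(np.int32)],1)
    P=W[m>0]; P=P[np.isfinite(P[:,0])]
    for t in (.01,.006,.004):
        c=np.median(P,0) if t==.01 else P.mean(0); u,s,v=np.linalg.svd(P-c); d=(P-c)@v[2]; P=P[np.abs(d)<t]
    print(len(P),c,v[2],np.degrees(np.arccos(abs(v[2][2]))))
    print("dist toe", abs((np.array([.508,.160,0])-c)@v[2]))
E
python3 -c "
from tilt import *
tilt([[285,280],[345,285],[410,180],[360,195]],'pics/s5.png')"
```

```text
415 [0.52936401 0.21589238 0.08361258] [-0.01117691  0.59453361 -0.80399307] 36.48687733369272
dist toe 0.034232816959280425
```

View pics/s5c.png

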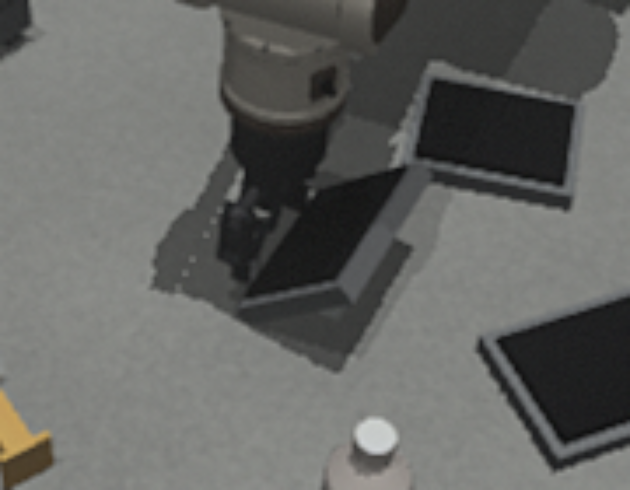

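Call:
carry_out([
  {"gripper": 8.5,"travel": [0,-0.3,0],"angular": [0,0,0]},
  {"gripper": 8.5,"travel": [0,-0.3,0],"angular": [0,0,0]},
  {"gripper": 8.5,"travel": [0,-0.3,0],"angular": [0,0,0]},
  {"gripper": 8.5,"travel": [0,-0.3,0],"angular": [0,0,0]},
  {"gripper": 8.5,"travel": [0,-0.5,0],"angular": [0,0,0]},
  {"gripper": 8.5,"travel": [0,-0.5,0],"angular": [0,0,0]},
  {"gripper": 8.5,"travel": [0,-1,0],"angular": [0,0,0]},
  {"gripper": 8.5,"travel": [0,-1,0],"angular": [0,0,0]},
  {"gripper": 8.5,"travel": [0,0,0],"angular": [0,0,0]},
  {"gripper": 8.5,"travel": [0,0,0],"angular": [0,0,0]},
])

```text
clock: 10.4
ee_pos: [0.5054, 0.1011, 0.0033]
tool_rot: [-0.002, 0.707, 0.002, 0.707]
ft_force: [0.1, 0.9, -0.1]
width: 0.0851
```

```bash
python3 -c "
from tilt import *
tilt([[285,280],[345,285],[410,180],[360,195]],'pics/s6.png')"
```

```text
407 [0.52944571 0.2159654  0.08353458] [ 0.00874972 -0.5797367   0.8147569 ] 35.43666860347349
dist toe 0.03580282164634968
```

View pics/s6c.png

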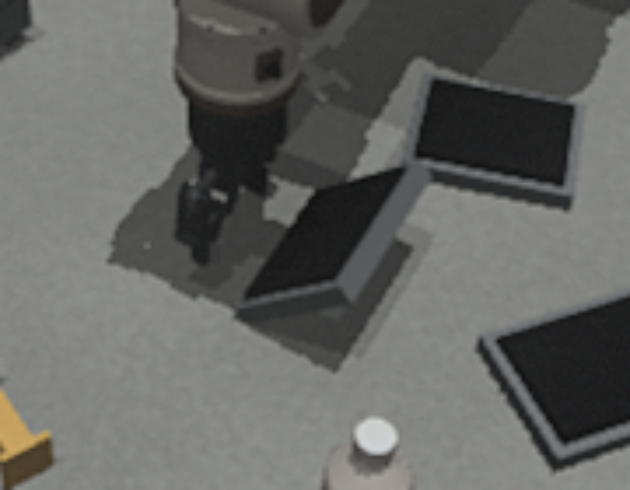

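```bash
python3 - <<'E'
from fit import *
im,W=cloud("wrist","pics/w6.png"); np.save("pics/W_w6.npy",W)
im,W=cloud("side","pics/s7.png"); np.save("pics/W_s7.npy",W)
cv2.imwrite("pics/s7c.png",cv2.resize(im[120:260,180:350,::-1],None,fx=3.5,fy=3.5))
E
```

```text
(no output)
```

View pics/w6.png

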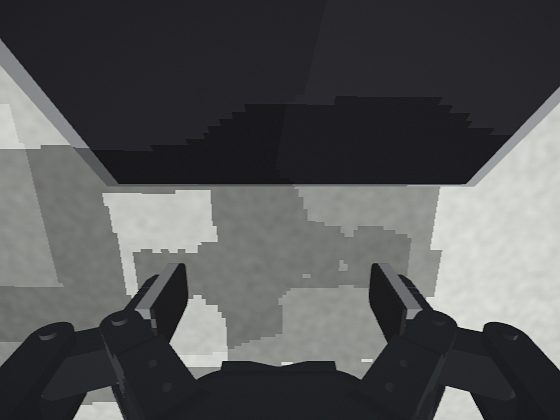

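View pics/s7c.png

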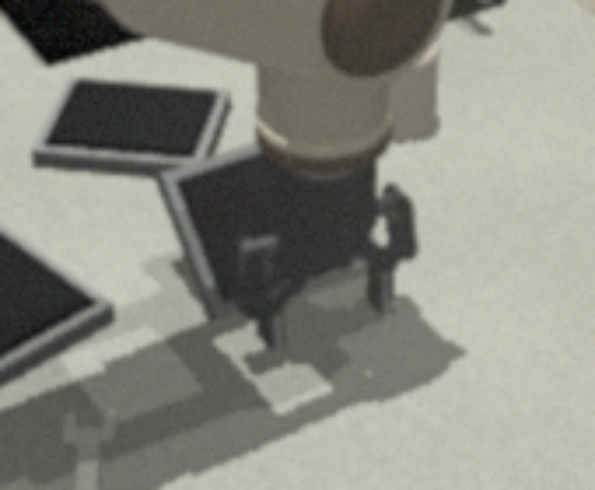

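```bash
python3 - <<'E'
from fit import *
W=np.load("pics/W_w6.npy")
P=W[10:160,180:400].reshape(-1,3); P=P[np.isfinite(P[:,0])]; c=P.mean(0)
for t in (.01,.004):
    u,s,v=np.linalg.svd((P-c)[::7]); d=(P-c)@v[2]; P=P[np.abs(d)<t];c=P.mean(0)
print(len(P),c,v[2],np.degrees(np.arccos(abs(v[2][2]))),abs((np.array([.508,.160,0])-c)@v[2]))
for r in (175,180,183,186,190,195,205): print(r,W[r,250],W[r,180])
E
```

```text
32855 [0.50821117 0.18190749 0.0537633 ] [ 0.00452762 -0.69592906  0.71809627] 44.10247249225882 0.023362123495070865
175 [0.49558029 0.15521805 0.02737432] [0.47120617 0.15536684 0.02896395]
180 [0.49550611 0.15331165 0.02693937] [0.47012161 0.1529351  0.02602154]
183 [0.4952791  0.1516893  0.02464457] [0.46944351 0.1514045  0.02418477]
186 [0.4941419  0.14760707 0.01222397] [ 4.61628468e-01  1.44467641e-01 -5.80655855e-05]
190 [ 4.92969779e-01  1.42745937e-01 -4.28491368e-04] [ 4.61442356e-01  1.42596815e-01 -1.45480897e-04]
195 [ 0.49291517  0.14038245 -0.00052916] [ 0.46105215  0.14010388 -0.00073937]
205 [ 0.49280806  0.1355881  -0.00069022] [ 0.46055505  0.13526418 -0.001018  ]
```

Call:
carry_out([
  {"gripper": 8.5,"travel": [-4,0,0],"angular": [0,0,0]},
  {"gripper": 8.5,"travel": [-6,0,0],"angular": [0,0,0]},
  {"gripper": 8.5,"travel": [-6,0,0],"angular": [0,0,0]},
  {"gripper": 8.5,"travel": [-4,4,0],"angular": [0,0,0]},
  {"gripper": 8.5,"travel": [0,6,0],"angular": [0,0,0]},
  {"gripper": 8.5,"travel": [0,5,0],"angular": [0,0,0]},
  {"gripper": 8.5,"travel": [2,2.2,0],"angular": [0,0,0]},
  {"gripper": 8.5,"travel": [4,0,0],"angular": [0,0,0]},
  {"gripper": 8.5,"travel": [3,0,0],"angular": [0,0,0]},
  {"gripper": 8.5,"travel": [1,0,0],"angular": [0,0,0]},
])

```text
clock: 11.8
ee_pos: [0.5033, 0.2725, 0.1008]
tool_rot: [-0.003, 0.708, 0.002, 0.706]
ft_force: [0.1, -0.0, 1.8]
width: 0.0848
```

```bash
python3 - <<'E'
from fit import *
s=telemetry.sense();print(s['ee_pos'],s['ft_force'])
im,W=cloud("scene","pics/s8.png"); np.save("pics/W_s7.npy",W)
cv2.imwrite("pics/s8c.png",cv2.resize(im[120:300,220:400,::-1],None,fx=3.3,fy=3.3))
E
```

```text
[0.50333733 0.27248727 0.100841  ] [ 0.09691894 -0.04925684  1.7978946 ]
```

View pics/s8c.png

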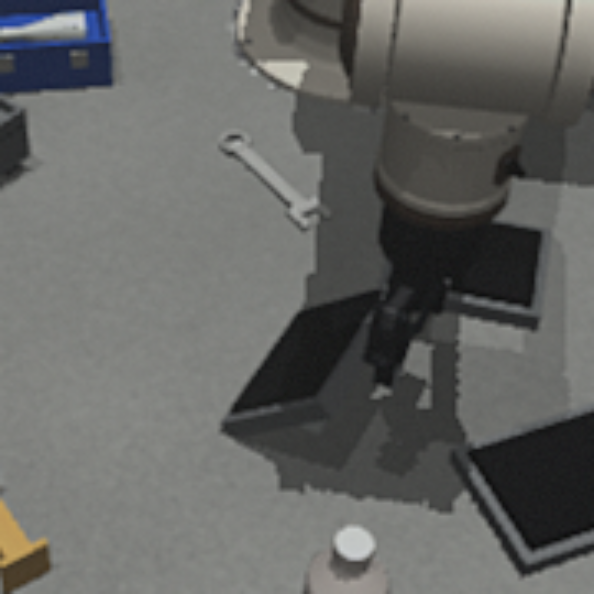

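Call:
carry_out([
  {"gripper": 8.5,"travel": [2,0,0],"angular": [0,0,0]},
  {"gripper": 8.5,"travel": [1.5,0,0],"angular": [0,0,0]},
  {"gripper": 8.5,"travel": [0.8,0,0],"angular": [0,0,0]},
  {"gripper": 8.5,"travel": [0,-0.8,0],"angular": [0,0,0]},
  {"gripper": 8.5,"travel": [0,-0.8,0],"angular": [0,0,0]},
  {"gripper": 8.5,"travel": [-0.4,-0.5,0],"angular": [0,0,0]},
  {"gripper": 8.5,"travel": [-0.4,-0.5,0],"angular": [0,0,0]},
  {"gripper": 8.5,"travel": [-0.4,-0.5,0],"angular": [0,0,0]},
  {"gripper": 8.5,"travel": [-0.4,-0.5,0],"angular": [0,0,0]},
  {"gripper": 8.5,"travel": [-0.3,-0.5,0],"angular": [0,0,0]},
])

```text
clock: 13.1
ee_pos: [0.5046, 0.2318, 0.0796]
tool_rot: [-0.002, 0.707, 0.002, 0.707]
ft_force: [-0.1, 0.6, 0.1]
width: 0.085
```

```bash
python3 - <<'E'
from fit import *
s=telemetry.sense();print(s['ee_pos'],s['ft_force'])
im,W=cloud("scene","pics/s9.png"); np.save("pics/W_s7.npy",W)
cv2.imwrite("pics/s9c.png",cv2.resize(im[120:300,220:400,::-1],None,fx=3.3,fy=3.3))
E
```

```text
[0.50458441 0.23180153 0.07958886] [-0.06831622  0.60031476  0.12743485]
```

View pics/s9c.png

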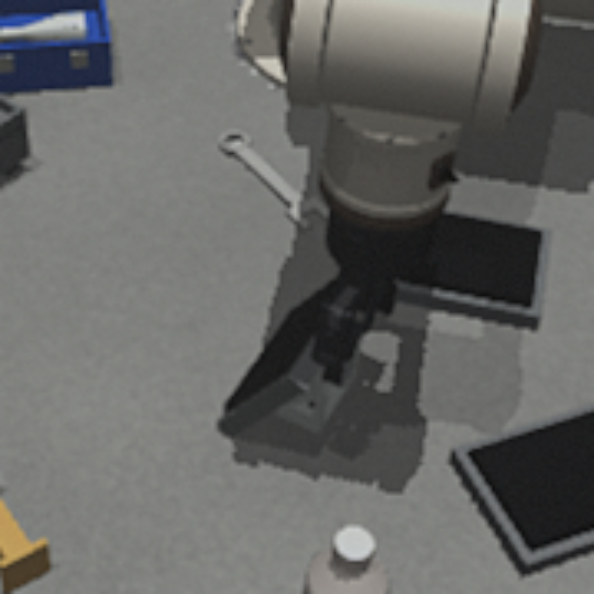

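Call:
carry_out([
  {"gripper": 8.5,"travel": [-0.3,-0.7,0],"angular": [0,0,0]},
  {"gripper": 8.5,"travel": [-0.3,-0.7,0],"angular": [0,0,0]},
  {"gripper": 8.5,"travel": [-0.3,-0.8,0],"angular": [0,0,0]},
  {"gripper": 8.5,"travel": [-0.2,-0.8,0],"angular": [0,0,0]},
  {"gripper": 8.5,"travel": [-0.1,-0.8,0],"angular": [0,0,0]},
  {"gripper": 8.5,"travel": [-0.1,-0.8,0],"angular": [0,0,0]},
  {"gripper": 8.5,"travel": [0,-0.8,0],"angular": [0,0,0]},
  {"gripper": 8.5,"travel": [0,-0.7,0],"angular": [0,0,0]},
  {"gripper": 8.5,"travel": [0,-0.7,0],"angular": [0,0,0]},
  {"gripper": 8.5,"travel": [0,-0.7,0],"angular": [0,0,0]},
])

```text
clock: 14.4
ee_pos: [0.505, 0.1567, 0.0923]
tool_rot: [-0.002, 0.707, 0.002, 0.707]
ft_force: [-0.0, -0.2, 0.6]
width: 0.0852
```

```bash
python3 - <<'E'
from fit import *
s=telemetry.sense();print(s['ee_pos'],s['ft_force'])
im,W=cloud("scene","pics/s10.png"); np.save("pics/W_s7.npy",W)
cv2.imwrite("pics/s10c.png",cv2.resize(im[120:300,220:400,::-1],None,fx=3.3,fy=3.3))
E
```

```text
[0.50502601 0.15670048 0.09225457] [-0.02277564 -0.18082646  0.62206997]
```

View pics/s10c.png

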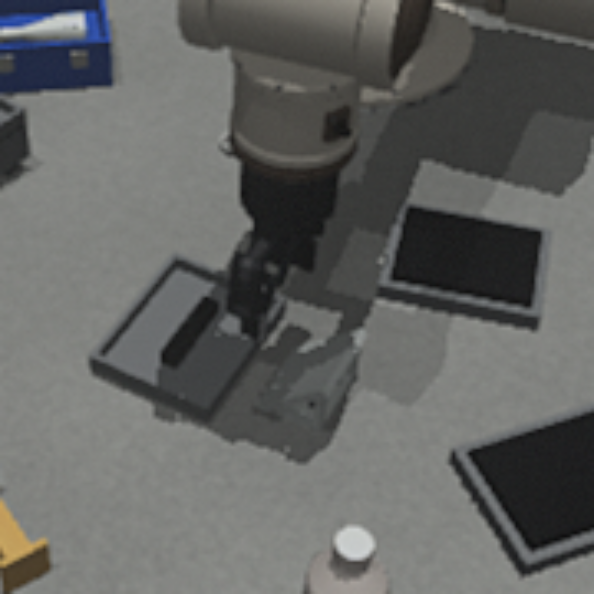

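Call:
carry_out([
  {"gripper": 8.5,"travel": [-1.5,-3.5,0],"angular": [0,0,0]},
  {"gripper": 8.5,"travel": [-1.5,-3.5,0],"angular": [1,0,0]},
  {"gripper": 8.5,"travel": [-1.5,0,0],"angular": [1,0,0]},
  {"gripper": 8.5,"travel": [-1.5,0,0],"angular": [1,0,0]},
  {"gripper": 8.5,"travel": [-1,0,0],"angular": [1,0,0]},
  {"gripper": 8.5,"travel": [0,0,0],"angular": [1,0,0]},
  {"gripper": 8.5,"travel": [0,0,0],"angular": [1,0,0]},
  {"gripper": 8.5,"travel": [0,0,0],"angular": [1,0,0]},
  {"gripper": 8.5,"travel": [0,0,0],"angular": [1,0,0]},
  {"gripper": 8.5,"travel": [0,0,0],"angular": [1,0,0]},
])

```text
clock: 15.7
ee_pos: [0.5055, 0.0871, 0.1623]
tool_rot: [0.269, 0.654, -0.269, 0.654]
ft_force: [0.3, 0.7, -0.0]
width: 0.0852
```

Call:
carry_out([
  {"gripper": 5,"travel": [0,0,0],"angular": [1,0,0]},
  {"gripper": 5,"travel": [0,0,0],"angular": [1,0,0]},
  {"gripper": 5,"travel": [0,0,0],"angular": [1,0,0]},
  {"gripper": 5,"travel": [0,0,0],"angular": [1,0,0]},
  {"gripper": 5,"travel": [0,0,0],"angular": [1,0,0]},
  {"gripper": 5,"travel": [0,0,0],"angular": [1,0,0]},
  {"gripper": 5,"travel": [0,0,0],"angular": [1,0,0]},
  {"gripper": 5,"travel": [0,0,0],"angular": [1,0,0]},
  {"gripper": 5,"travel": [0,0,0],"angular": [1,0,0]},
  {"gripper": 5,"travel": [0,0,0],"angular": [0,0,0]},
])

```text
clock: 16.95
ee_pos: [0.5055, 0.0871, 0.1623]
tool_rot: [0.498, 0.502, -0.498, 0.502]
ft_force: [0.2, -0.2, 0.5]
width: 0.0499
```

```bash
python3 - <<'E'
from plan import *
from fit import rect
s=telemetry.sense();print(s['ee_pos'],yawof(s['tool_rot']),s['q'])
im,W=cloud("wrist","pics/w11.png"); np.save("pics/W_w11.npy",W)
for n in ("wrist","side"):
  if n=="side": im,W=cloud("side")
  print(n,rect(W,(.508,.08),.13,.015,.035))
  m=(W[...,2]>.017)&(W[...,2]<.03)&(np.abs(W[...,0]-.508)<.055)&(np.abs(W[...,1]-.08)<.03)
  P=W[m][:,:2]*1000; print(len(P), cv2.minAreaRect(P.astype(np.float32)))
E
```

```text
[0.50548519 0.08711392 0.16229743] -89.60557100179636 [ 2.04278914e-02  6.07642489e-02  1.69367087e+00 -9.55282170e-05
  1.38719083e+00  1.58435758e+00]
wrist (array([510.9,  74.9]), 149.7, 120.4, 0.42, np.float64(23.3), np.int64(4483))
1550 ((511.3853759765625, 74.93907928466797), (79.92985534667969, 16.049766540527344), 0.4142535626888275)
side (array([510.5,  73.8]), 153.5, 126.6, 0.88, np.float64(21.7), np.int64(601))
165 ((511.7566833496094, 73.01826477050781), (84.66239929199219, 21.40826988220215), 0.7558817267417908)
```

View pics/w11.png

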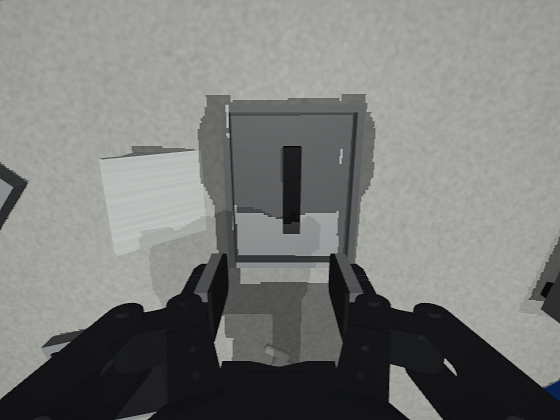

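Call:
carry_out([
  {"gripper": 4,"travel": [1.5,0.55,1.2],"angular": [0,0,0]},
  {"gripper": 4,"travel": [3,0,0],"angular": [0,0,0]},
  {"gripper": 4,"travel": [3,0,0],"angular": [0,0,0]},
  {"gripper": 4,"travel": [3,0,0],"angular": [0,0,0]},
  {"gripper": 4,"travel": [2,0,0],"angular": [0,0,0]},
  {"gripper": 4,"travel": [1,0,0],"angular": [0,0,0]},
  {"gripper": 4,"travel": [0.7,0,0],"angular": [0,0,0]},
  {"gripper": 4,"travel": [0,0,0],"angular": [0,0,0]},
  {"gripper": 2,"travel": [0,0,0],"angular": [0,0,0]},
  {"gripper": 0.5,"travel": [0,0,0],"angular": [0,0,0]},
], grip_force=60)

```text
clock: 18.3
ee_pos: [0.5115, 0.0751, 0.0211]
tool_rot: [0.499, 0.501, -0.498, 0.502]
ft_force: [-1.1, -1.6, 5.0]
width: 0.0142
```

Call:
carry_out([
  {"gripper": 0.5,"travel": [0,0,0],"angular": [0,0,0]},
  {"gripper": 0.5,"travel": [0,0,0],"angular": [0,0,0]},
  {"gripper": 0.5,"travel": [-0.5,0,0],"angular": [0,0,0]},
  {"gripper": 0.5,"travel": [-1.5,0,0],"angular": [0,0,0]},
  {"gripper": 0.5,"travel": [-2,0,0],"angular": [0,0,0]},
  {"gripper": 0.5,"travel": [-3,0,0],"angular": [0,0,0]},
  {"gripper": 0.5,"travel": [-3,0,0],"angular": [0,0,0]},
  {"gripper": 0.5,"travel": [-3,0,0],"angular": [0,0,0]},
  {"gripper": 0.5,"travel": [-3,0,0],"angular": [0,0,0]},
  {"gripper": 0.5,"travel": [0,0,0],"angular": [0,0,0]},
])

```text
clock: 19.55
ee_pos: [0.5119, 0.0752, 0.183]
tool_rot: [0.499, 0.501, -0.497, 0.503]
ft_force: [-0.3, 0.6, -3.6]
width: 0.014
```

```bash
python3 - <<'E'
from plan import *
s=telemetry.sense();print(s['ee_pos'],yawof(s['tool_rot']),s['width'],s['ft_force'],s['wrist_torque'])
im,W=cloud("wrist","pics/w12.png"); np.save("pics/W_w12.npy",W)
E
```

```text
[0.51190973 0.07522703 0.18296934] -89.62651310614082 0.014018996730683223 [-0.30902019  0.62154617 -3.63373494] [-0.00981811 -0.02420697  0.00930585]
```

View pics/w12.png

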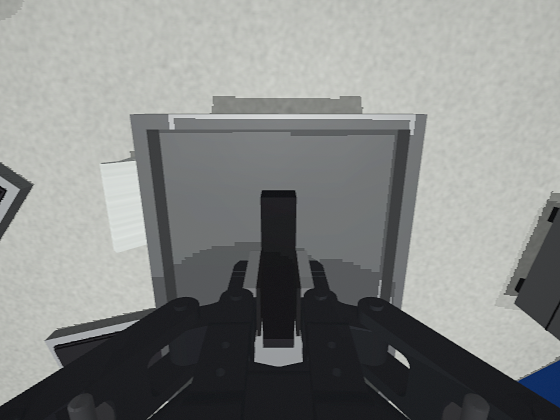

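Call:
carry_out([
  {"gripper": 0.5,"travel": [-2,-1,2],"angular": [0,0,0]},
  {"gripper": 0.5,"travel": [-2,-1,4],"angular": [0,0,0]},
  {"gripper": 0.5,"travel": [-2,-1,5],"angular": [0,0,0]},
  {"gripper": 0.5,"travel": [-1,-1,5],"angular": [0,0,0]},
  {"gripper": 0.5,"travel": [0,-1,5],"angular": [0,0,0]},
  {"gripper": 0.5,"travel": [0,-1,5],"angular": [0,0,0]},
  {"gripper": 0.5,"travel": [0,-1,5],"angular": [0,0,0]},
  {"gripper": 0.5,"travel": [0,-1,5],"angular": [0,0,0]},
  {"gripper": 0.5,"travel": [0,0,2.5],"angular": [0,0,0]},
  {"gripper": 0.5,"travel": [0,0,0],"angular": [0,0,0]},
])

```text
clock: 20.85
ee_pos: [0.4333, -0.3113, 0.2489]
tool_rot: [0.499, 0.502, -0.499, 0.5]
ft_force: [-0.3, 0.6, -4.2]
width: 0.0141
```

```bash
python3 - <<'E'
from plan import *
from fit import rect
s=telemetry.sense();print(s['ee_pos'],yawof(s['tool_rot']),s['width'])
im,W=cloud("wrist","pics/w13.png"); np.save("pics/W_w13.npy",W)
print(rect(W,(.62,-.312),.13,.05,.075))
E
```

```text
[ 0.4333105  -0.31129613  0.24891532] -89.73222540904412 0.014114069260678947
(array([ 582.5, -305.2]), 153.1, 57.8, 84.67, np.float64(59.3), np.int64(2198))
```

View pics/w13.png

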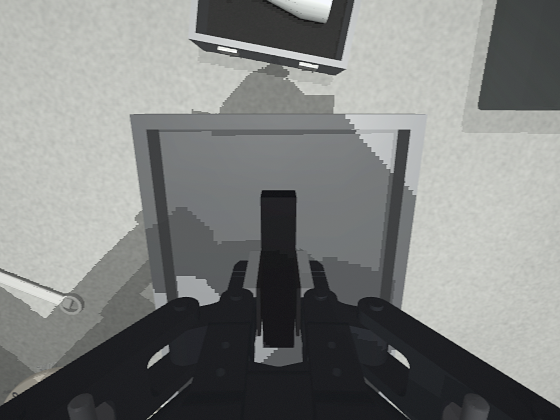

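```bash
cat > casefit.py <<'E'
from fit import *
def casefit(W,ang0=80.,ctr=(.62,-.312),z0=.055,z1=.066,near='-y'):
    m=(W[...,2]>z0)&(W[...,2]<z1)&(np.hypot(W[...,0]-ctr[0],W[...,1]-ctr[1])<.13)
    P=W[m][:,:2]
    best=None
    # near edge in case frame: case y axis at ang+90 points -x world; near edge (small world x) is +y'
    a=np.radians(ang0)
    for it in range(4):
        ex=np.array([np.cos(a),np.sin(a)]);ey=np.array([-ex[1],ex[0]])
        X=P@ex;Y=P@ey
        # near edge: max Y per X bin
        bins=np.linspace(X.min()+.01,X.max()-.01,25); pts=[]
        for b0,b1 in zip(bins[:-1],bins[1:]):
            s=Y[(X>=b0)&(X<b1)]
            if len(s): pts.append(((b0+b1)/2,s.max()))
        pts=np.array(pts); k=np.polyfit(pts[:,0],pts[:,1],1); r=pts[:,1]-np.polyval(k,pts[:,0]); g=np.abs(r)<.002; k=np.polyfit(pts[g,0],pts[g,1],1)
        a+=np.arctan(k[0])
    ex=np.array([np.cos(a),np.sin(a)]);ey=np.array([-ex[1],ex[0]])
    X=P@ex;Y=P@ey
    yn=np.percentile(Y,99.5); yn=np.median(pts[g,1]) 
    bins=np.linspace(Y.min()+.004,Y.max()-.004,10); lo=[];hi=[]
    for b0,b1 in zip(bins[:-1],bins[1:]):
        s=X[(Y>=b0)&(Y<b1)]
        if len(s): lo.append(s.min());hi.append(s.max())
    lo,hi=np.median(lo),np.median(hi)
    print("ang",np.degrees(a),"len",hi-lo,"near",yn,"ymin",Y.min())
    c=ex*(lo+hi)/2+ey*(yn-.060)
    print("centre",c, "spread edge",r.std())
    return c,np.degrees(a)
if __name__=="__main__":
    casefit(np.load("pics/W_w13.npy"))
E
python3 casefit.py; python3 - <<'E'
from fit import *
W=np.load("pics/W_w13.npy")
# lid in hand: tops of rim & handle
s=telemetry.sense()['ee_pos']; print(s)
m=(np.abs(W[...,0]-s[0])<.12)&(np.abs(W[...,1]-s[1])<.12)&(W[...,2]>.2)&(W[...,2]<.27)
print(np.percentile(W[m][:,2],[5,50,95]))
# rim edges in rows 120..300 columns
for r in (118,122,126,150,180):
    i=np.where(m[r])[0]; print(r,W[r,i.min()],W[r,i.max()],i.min(),i.max())
for c in (200,280,350):
    i=np.where(m[:,c])[0]; print(c,W[i.min(),c])
# handle top end
for r in range(188,200,2): print(r,W[r,278])
for r in (205,225): 
    print([W[r,c].round(4).tolist() for c in (258,262,266,290,294,298)])
E
```

```text
ang 80.39001219619514 len 0.1495440329202731 near -0.6017822369267809 ymin -0.6593786455286318
centre [ 0.61854433 -0.31099661] spread edge 7.377377501251692e-05
[ 0.43351743 -0.31023966  0.24921227]
[0.23625023 0.23764882 0.25177621]
118 [ 0.50610621 -0.25064814  0.25075474] [ 0.50674523 -0.37032061  0.25098906] 130 426
122 [ 0.50453281 -0.2507233   0.25049093] [ 0.50515402 -0.37098672  0.25002037] 131 426
126 [ 0.50294472 -0.25043765  0.25032998] [ 0.50357487 -0.37077158  0.25010072] 131 425
150 [ 0.49321494 -0.25081073  0.25034544] [ 0.49403019 -0.3702061   0.25168929] 135 422
180 [ 0.48069558 -0.25143812  0.25162049] [ 0.4812701  -0.37052574  0.25119215] 139 418
200 [ 0.50781705 -0.27924681  0.25131038]
280 [ 0.50799491 -0.31137527  0.25194556]
350 [ 0.50814843 -0.33922357  0.25244802]
188 [ 0.47386979 -0.31072755  0.23673758]
190 [ 0.47303831 -0.31073295  0.23734529]
192 [ 0.47314987 -0.31073979  0.24157618]
194 [ 0.47298536 -0.3107459   0.24456702]
196 [ 0.4729867  -0.31075197  0.24803028]
198 [ 0.47240294 -0.31075715  0.24924406]
[[0.4654, -0.3011, 0.2371], [0.4697, -0.3038, 0.2512], [0.4694, -0.3055, 0.2501], [0.4694, -0.3161, 0.2498], [0.4694, -0.3178, 0.2499], [0.4654, -0.3205, 0.2367]]
[[0.4552, -0.301, 0.2375], [0.4597, -0.3036, 0.2493], [0.4603, -0.3055, 0.2511], [0.4601, -0.3162, 0.2501], [0.4598, -0.3181, 0.2493], [0.455, -0.3208, 0.2367]]
```

```bash
python3 - <<'E'
from plan import *
s=plan([.55,-.311,.20],-39.7,10,.5)
plan([.6187,-.311,.15],-9.4,10,.5,start=s)
E
```

```text
{"gripper": 0.5, "travel": [0.49, 1.16, 0.01], "angular": [-1.0, 0, 0]}
{"gripper": 0.5, "travel": [0.49, 1.16, 0.12], "angular": [-1.0, 0, 0]}
{"gripper": 0.5, "travel": [0.5, 1.15, 0.22], "angular": [-1.0, 0, 0]}
{"gripper": 0.5, "travel": [0.49, 1.12, 0.31], "angular": [-1.0, 0, 0]}
{"gripper": 0.5, "travel": [0.49, 1.09, 0.41], "angular": [-1.0, 0, 0]}
{"gripper": 0.5, "travel": [0.49, 1.05, 0.51], "angular": [-1.0, 0, 0]}
{"gripper": 0.5, "travel": [0.49, 1.0, 0.59], "angular": [-1.0, 0, 0]}
{"gripper": 0.5, "travel": [0.5, 0.95, 0.68], "angular": [-1.0, 0, 0]}
{"gripper": 0.5, "travel": [0.49, 0.88, 0.76], "angular": [-1.0, 0, 0]}
{"gripper": 0.5, "travel": [0.49, 0.81, 0.84], "angular": [-1.0, 0, 0]}
end [ 0.55   -0.3111  0.2   ] -39.68
{"gripper": 0.5, "travel": [0.5, 0.44, 0.53], "angular": [-0.606, 0, 0]}
{"gripper": 0.5, "travel": [0.5, 0.41, 0.55], "angular": [-0.606, 0, 0]}
{"gripper": 0.5, "travel": [0.5, 0.38, 0.57], "angular": [-0.606, 0, 0]}
{"gripper": 0.5, "travel": [0.5, 0.35, 0.59], "angular": [-0.606, 0, 0]}
{"gripper": 0.5, "travel": [0.5, 0.32, 0.61], "angular": [-0.606, 0, 0]}
{"gripper": 0.5, "travel": [0.5, 0.28, 0.62], "angular": [-0.606, 0, 0]}
{"gripper": 0.5, "travel": [0.5, 0.26, 0.64], "angular": [-0.606, 0, 0]}
{"gripper": 0.5, "travel": [0.5, 0.21, 0.66], "angular": [-0.606, 0, 0]}
{"gripper": 0.5, "travel": [0.5, 0.19, 0.66], "angular": [-0.606, 0, 0]}
{"gripper": 0.5, "travel": [0.5, 0.15, 0.67], "angular": [-0.606, 0, 0]}
end [ 0.6187 -0.311   0.15  ] -9.38
```

Call:
carry_out([
  {"gripper": 0.5,"travel": [0.5,1.15,0],"angular": [-1,0,0]},
  {"gripper": 0.5,"travel": [0.5,1.15,0.1],"angular": [-1,0,0]},
  {"gripper": 0.5,"travel": [0.5,1.15,0.2],"angular": [-1,0,0]},
  {"gripper": 0.5,"travel": [0.5,1.1,0.3],"angular": [-1,0,0]},
  {"gripper": 0.5,"travel": [0.5,1.1,0.4],"angular": [-1,0,0]},
  {"gripper": 0.5,"travel": [0.5,1.05,0.5],"angular": [-1,0,0]},
  {"gripper": 0.5,"travel": [0.5,1.0,0.6],"angular": [-1,0,0]},
  {"gripper": 0.5,"travel": [0.5,0.95,0.7],"angular": [-1,0,0]},
  {"gripper": 0.5,"travel": [0.5,0.9,0.75],"angular": [-1,0,0]},
  {"gripper": 0.5,"travel": [0.5,0.8,0.85],"angular": [-1,0,0]},
])

```text
clock: 22.15
ee_pos: [0.5506, -0.3087, 0.1999]
tool_rot: [0.238, 0.666, -0.238, 0.666]
ft_force: [0.5, 0.5, -3.4]
width: 0.0142
```

Call:
carry_out([
  {"gripper": 0.5,"travel": [0.5,0.45,0.55],"angular": [-0.6,0,0]},
  {"gripper": 0.5,"travel": [0.5,0.4,0.55],"angular": [-0.6,0,0]},
  {"gripper": 0.5,"travel": [0.5,0.4,0.55],"angular": [-0.6,0,0]},
  {"gripper": 0.5,"travel": [0.5,0.35,0.6],"angular": [-0.6,0,0]},
  {"gripper": 0.5,"travel": [0.5,0.3,0.6],"angular": [-0.6,0,0]},
  {"gripper": 0.5,"travel": [0.5,0.3,0.6],"angular": [-0.6,0,0]},
  {"gripper": 0.5,"travel": [0.5,0.25,0.65],"angular": [-0.6,0,0]},
  {"gripper": 0.5,"travel": [0.5,0.2,0.65],"angular": [-0.6,0,0]},
  {"gripper": 0.5,"travel": [0.5,0.2,0.65],"angular": [-0.6,0,0]},
  {"gripper": 0.5,"travel": [0.5,0.15,0.7],"angular": [-0.6,0,0]},
])

```text
clock: 23.4
ee_pos: [0.6192, -0.3085, 0.1498]
tool_rot: [0.058, 0.705, -0.058, 0.704]
ft_force: [0.0, -0.5, -3.2]
width: 0.0139
```

```bash
python3 - <<'E'
from plan import *
s=telemetry.sense();print(s['ee_pos'],yawof(s['tool_rot']),s['width'],s['ft_force'],R.from_quat(s['tool_rot']).as_matrix()[:,0])
plan([.6187,-.311,.088],-9.6,5,.5)
E
```

```text
[ 0.61917974 -0.30852836  0.14979184] -9.441976573756934 0.013935810998697874 [ 0.01566093 -0.5399858  -3.24488054] [-6.09414554e-04  6.51121247e-04 -9.99999602e-01]
{"gripper": 0.5, "travel": [1.24, -0.05, -0.0], "angular": [0.006, 0, 0]}
{"gripper": 0.5, "travel": [1.23, -0.05, -0.0], "angular": [0.006, 0, 0]}
{"gripper": 0.5, "travel": [1.24, -0.05, -0.0], "angular": [0.006, 0, 0]}
{"gripper": 0.5, "travel": [1.23, -0.05, -0.01], "angular": [0.006, 0, 0]}
{"gripper": 0.5, "travel": [1.24, -0.05, 0.0], "angular": [0.006, 0, 0]}
end [ 0.6187 -0.311   0.088 ] -9.59
```

Call:
carry_out([
  {"gripper": 0.5,"travel": [1.5,-0.25,0],"angular": [0,0,0]},
  {"gripper": 0.5,"travel": [2,0,0],"angular": [0,0,0]},
  {"gripper": 0.5,"travel": [1.5,0,0],"angular": [0,0,0]},
  {"gripper": 0.5,"travel": [1,0,0],"angular": [0,0,0]},
  {"gripper": 0.5,"travel": [0.3,0,0],"angular": [0,0,0]},
  {"gripper": 0.5,"travel": [0.3,0,0],"angular": [0,0,0]},
  {"gripper": 0.5,"travel": [0.2,0,0],"angular": [0,0,0]},
  {"gripper": 0.5,"travel": [0.2,0,0],"angular": [0,0,0]},
  {"gripper": 0.5,"travel": [0.2,0,0],"angular": [0,0,0]},
  {"gripper": 0.5,"travel": [0,0,0],"angular": [0,0,0]},
])

```text
clock: 24.65
ee_pos: [0.6182, -0.3128, 0.0782]
tool_rot: [0.059, 0.705, -0.059, 0.705]
ft_force: [0.7, 0.8, -3.1]
width: 0.0142
```

```bash
python3 - <<'E'
from plan import *
s=telemetry.sense();print(s['ee_pos'],yawof(s['tool_rot']),s['width'],s['ft_force'],s['wrist_torque'])
im,W=cloud("scene","pics/s14.png")
cv2.imwrite("pics/s14c.png",cv2.resize(im[120:250,90:260,::-1],None,fx=4,fy=4))
E
```

```text
[ 0.61816309 -0.31284381  0.07816645] -9.627105494505724 0.014209195492034591 [ 0.73361174  0.80494266 -3.08830604] [ 0.0269623   0.02305602 -0.00957974]
```

View pics/s14c.png

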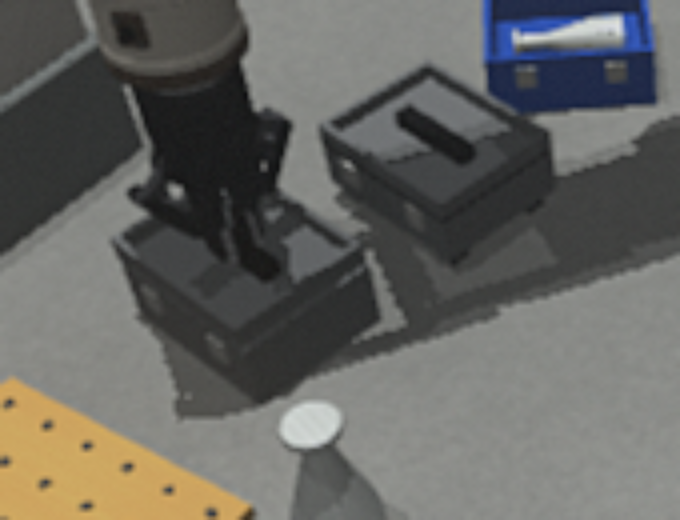

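Call:
carry_out([
  {"gripper": 0.5,"travel": [0.1,0.15,0],"angular": [0,0,0]},
  {"gripper": 0.5,"travel": [0.1,0,0],"angular": [0,0,0]},
  {"gripper": 0.5,"travel": [0.1,0,0],"angular": [0,0,0]},
  {"gripper": 0.5,"travel": [0,0,0],"angular": [0,0,0]},
  {"gripper": 4,"travel": [0,0,0],"angular": [0,0,0]},
  {"gripper": 4,"travel": [0,0,0],"angular": [0,0,0]},
  {"gripper": 4,"travel": [-0.5,0,0],"angular": [0,0,0]},
  {"gripper": 4,"travel": [-2,0,0],"angular": [0,0,0]},
  {"gripper": 4,"travel": [-4,0,0],"angular": [0,0,0]},
  {"gripper": 4,"travel": [-4,0,0],"angular": [0,0,0]},
])

```text
clock: 25.95
ee_pos: [0.6185, -0.3114, 0.1832]
tool_rot: [0.059, 0.704, -0.06, 0.705]
ft_force: [0.5, -0.7, 1.1]
width: 0.0399
```

```bash
python3 - <<'E'
from plan import *
s=telemetry.sense();print(s['ee_pos'],yawof(s['tool_rot']),s['width'],s['ft_force'])
im,W=cloud("wrist","pics/w15.png"); np.save("pics/W_w15.npy",W)
plan([.455,-.35,.26],-10.7,5,4)
E
```

```text
[ 0.61845004 -0.31139712  0.18319021] -9.632172324211787 0.039872294610499404 [ 0.4826414  -0.65736188  1.05049114]
{"gripper": 4, "travel": [-1.41, -1.3, -3.12], "angular": [0.043, 0, 0]}
{"gripper": 4, "travel": [-1.41, -1.31, -3.12], "angular": [0.043, 0, 0]}
{"gripper": 4, "travel": [-1.41, -1.32, -3.11], "angular": [0.043, 0, 0]}
{"gripper": 4, "travel": [-1.41, -1.33, -3.11], "angular": [0.043, 0, 0]}
{"gripper": 4, "travel": [-1.41, -1.34, -3.1], "angular": [0.043, 0, 0]}
end [ 0.455 -0.35   0.26 ] -10.7
```

View pics/w15.png

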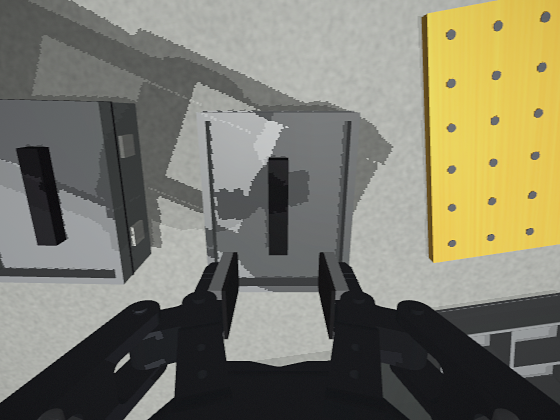

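```bash
python3 - <<'E'
from fit import *
W=np.load("pics/W_w15.npy")
def hr(c,z0,z1,rad=.045):
    m=(W[...,2]>z0)&(W[...,2]<z1)&(np.hypot(W[...,0]-c[0],W[...,1]-c[1])<rad)
    P=W[m][:,:2]*1000; r=cv2.minAreaRect(P.astype(np.float32)); print("handle",len(P),r, np.median(W[m][:,2]))
print(rect(W,(.6185,-.311),.115,.072,.085)); hr((.6185,-.311),.072,.085)
print(rect(W,(.4325,-.272),.115,.072,.085)); hr((.4325,-.272),.072,.085)
print(W[200,300],W[200,250],W[200,90])
E
```

```text
(array([ 621.4, -298.8]), 123.8, 120.5, 80.49, np.float64(77.3), np.int64(4053))
handle 1910 ((619.216552734375, -311.6136169433594), (80.06068420410156, 15.907066345214844), 80.5811538696289) 0.07640526368378063
(array([ 437.5, -272.6]), 150.7, 109.3, 79.15, np.float64(77.2), np.int64(3912))
handle 2368 ((431.61572265625, -271.29498291015625), (80.6551742553711, 19.062870025634766), 79.03193664550781) 0.0762992506770616
[ 0.6379009  -0.31092991  0.06264412] [ 0.59641693 -0.30377316  0.06310039] [ 0.46447994 -0.28113487  0.06412533]
```

Call:
carry_out([
  {"gripper": 5,"travel": [-2,0,-2],"angular": [0,0,0]},
  {"gripper": 5,"travel": [-2,0.4,-4],"angular": [0,0,0]},
  {"gripper": 5,"travel": [-1,0.4,-5],"angular": [0,0,0]},
  {"gripper": 5,"travel": [0,0,-5],"angular": [0.2,0,0]},
  {"gripper": 5,"travel": [0,0,-3.1],"angular": [0.1,0,0]},
  {"gripper": 5,"travel": [0,0,0],"angular": [0,0,0]},
  {"gripper": 5,"travel": [0,0,0],"angular": [0,0,0]},
  {"gripper": 5,"travel": [0,0,0],"angular": [0,0,0]},
  {"gripper": 5,"travel": [0,0,0],"angular": [0,0,0]},
  {"gripper": 5,"travel": [0,0,0],"angular": [0,0,0]},
])

```text
clock: 27.25
ee_pos: [0.4318, -0.271, 0.2301]
tool_rot: [0.069, 0.704, -0.068, 0.704]
ft_force: [0.7, -0.1, 0.5]
width: 0.0499
```

```bash
python3 - <<'E'
from plan import *
from fit import rect
s=telemetry.sense();print(s['ee_pos'],yawof(s['tool_rot']),s['width'],s['ft_force'])
im,W=cloud("wrist","pics/w16.png"); np.save("pics/W_w16.npy",W)
def hr(c,z0,z1,rad=.045):
    m=(W[...,2]>z0)&(W[...,2]<z1)&(np.hypot(W[...,0]-c[0],W[...,1]-c[1])<rad)
    P=W[m][:,:2]*1000; r=cv2.minAreaRect(P.astype(np.float32)); print("handle",len(P),r, np.median(W[m][:,2]))
print(rect(W,(.4325,-.272),.115,.072,.085)); hr((.4325,-.272),.072,.085)
print(rect(W,(.619,-.3115),.115,.072,.085)); hr((.619,-.3115),.072,.085)
E
```

```text
[ 0.43183621 -0.27100552  0.23008334] -11.111787987969613 0.049908447196353845 [ 0.6726237  -0.10014936  0.51550085]
(array([ 432.7, -264.7]), 136.4, 120.7, 78.93, np.float64(77.3), np.int64(2971))
handle 1358 ((431.2278137207031, -270.7330017089844), (79.54520416259766, 15.296124458312988), 79.27696990966797) 0.07644428029723846
(array([ 619.2, -311.9]), 150.6, 121.9, 80.35, np.float64(77.2), np.int64(4675))
handle 1618 ((618.9983520507812, -311.615234375), (80.50104522705078, 17.632123947143555), 80.78411102294922) 0.07633578766567117
```

View pics/w16.png

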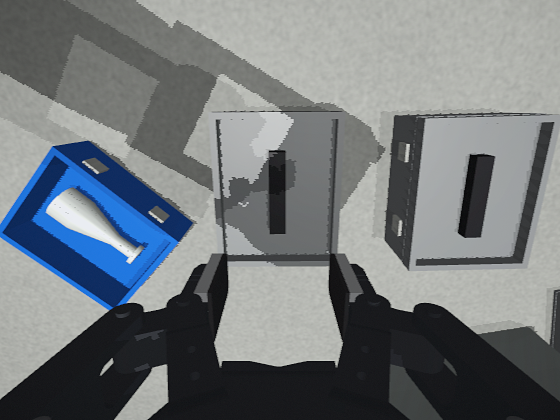

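Call:
carry_out([
  {"gripper": 4,"travel": [3,0,-0.05],"angular": [0,0,0]},
  {"gripper": 4,"travel": [4,0,0],"angular": [0,0,0]},
  {"gripper": 4,"travel": [4,0,0],"angular": [0,0,0]},
  {"gripper": 4,"travel": [2.5,0,0],"angular": [0,0,0]},
  {"gripper": 4,"travel": [1.3,0,0],"angular": [0,0,0]},
  {"gripper": 4,"travel": [0.7,0,0],"angular": [0,0,0]},
  {"gripper": 4,"travel": [0,0,0],"angular": [0,0,0]},
  {"gripper": 2,"travel": [0,0,0],"angular": [0,0,0]},
  {"gripper": 0.5,"travel": [0,0,0],"angular": [0,0,0]},
  {"gripper": 0.5,"travel": [0,0,0],"angular": [0,0,0]},
], grip_force=100)

```text
clock: 28.55
ee_pos: [0.4314, -0.2712, 0.0764]
tool_rot: [0.068, 0.703, -0.069, 0.704]
ft_force: [-3.1, 1.1, 7.6]
width: 0.0128
```

Call:
carry_out([
  {"gripper": 0.5,"travel": [0,0,0],"angular": [0,0,0]},
  {"gripper": 0.5,"travel": [0,0,0],"angular": [0,0,0]},
  {"gripper": 0.5,"travel": [-0.5,0,0],"angular": [0,0,0]},
  {"gripper": 0.5,"travel": [-1.5,0,0],"angular": [0,0,0]},
  {"gripper": 0.5,"travel": [-2,0,0],"angular": [0,0,0]},
  {"gripper": 0.5,"travel": [-3,0,0],"angular": [0,0,0]},
  {"gripper": 0.5,"travel": [-3,0,0],"angular": [0,0,0]},
  {"gripper": 0.5,"travel": [-3,0,0],"angular": [0,0,0]},
  {"gripper": 0.5,"travel": [-1,0,0],"angular": [0,0,0]},
  {"gripper": 0.5,"travel": [0,0,0],"angular": [0,0,0]},
])

```text
clock: 29.8
ee_pos: [0.4311, -0.2709, 0.2155]
tool_rot: [0.068, 0.704, -0.069, 0.704]
ft_force: [0.2, 0.2, -6.2]
width: 0.0127
```

```bash
python3 - <<'E'
from plan import *
from fit import rect
s=telemetry.sense();p=s['ee_pos'];print(p,yawof(s['tool_rot']),s['width'],s['ft_force'],s['wrist_torque'],R.from_quat(s['tool_rot']).as_matrix()[:,0])
im,W=cloud("wrist","pics/w17.png"); np.save("pics/W_w17.npy",W)
print("lid",rect(W,(.619,-.3115),.115,.072,.085))
print("held",rect(W,p[:2],.11,p[2]-.002,p[2]+.01))
print("held",W[150,200],W[150,250],W[130,280])
im,W=cloud("side","pics/s17.png")
E
```

```text
[ 0.43112424 -0.27092556  0.21551928] -11.129685810983784 0.01266519073169158 [ 0.21522444  0.23992653 -6.22562984] [-0.02382429  0.01661282 -0.00198517] [ 4.04002291e-04 -4.92318671e-04 -9.99999797e-01]
lid (array([ 619.4, -312. ]), 150.9, 122.1, 80.36, np.float64(77.1), np.int64(4553))
held (array([ 437.1, -243. ]), 121.0, 93.0, -11.1, np.float64(216.5), np.int64(10186))
held [ 0.40740918 -0.20660964  0.20300378] [ 0.43004146 -0.21110595  0.20254148] [ 0.44541371 -0.20495093  0.20214048]
```

View pics/w17.png

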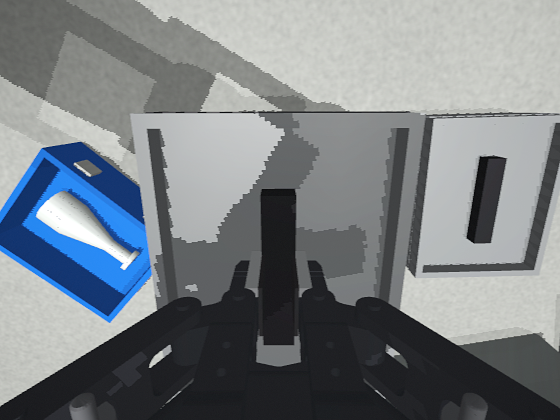

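View pics/s17.png

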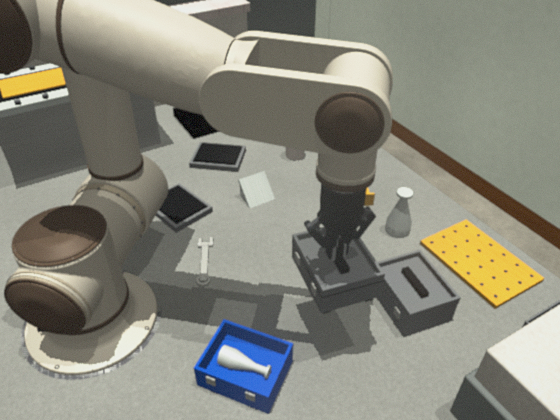

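Call:
carry_out([
  {"gripper": 0.5,"travel": [0,0,2],"angular": [0,0,0]},
  {"gripper": 0.5,"travel": [0,0,3],"angular": [0,0,0]},
  {"gripper": 0.5,"travel": [0,-0.3,4],"angular": [0,0,0]},
  {"gripper": 0.5,"travel": [0,0,4],"angular": [0,0,0]},
  {"gripper": 0.5,"travel": [0,0,3],"angular": [0,0,0]},
  {"gripper": 0.5,"travel": [0,0,2],"angular": [-0.1,0,0]},
  {"gripper": 0.5,"travel": [0,0,1.1],"angular": [-0.2,0,0]},
  {"gripper": 0.5,"travel": [0,0,0],"angular": [0,0,0]},
  {"gripper": 0.5,"travel": [0,0,0],"angular": [0,0,0]},
  {"gripper": 0.5,"travel": [0,0,0],"angular": [0,0,0]},
])

```text
clock: 31.15
ee_pos: [0.6174, -0.3107, 0.2157]
tool_rot: [0.059, 0.705, -0.06, 0.705]
ft_force: [0.6, -0.1, -5.2]
width: 0.0128
```

```bash
python3 - <<'E'
from plan import *
s=telemetry.sense();p=s['ee_pos'];print(p,yawof(s['tool_rot']),s['width'],s['ft_force'])
plan([.6187,-.3116,.155],-9.6,1,.5)
E
```

```text
[ 0.61743828 -0.31066606  0.21565159] -9.655765967319324 0.01279210895450606 [ 0.64059292 -0.13747545 -5.16600165]
{"gripper": 0.5, "travel": [6.07, -0.07, 0.14], "angular": [-0.011, 0, 0]}
end [ 0.6187 -0.3116  0.155 ] -9.6
```

Call:
carry_out([
  {"gripper": 0.5,"travel": [1.5,-0.05,0.15],"angular": [0,0,0]},
  {"gripper": 0.5,"travel": [1.5,0,0],"angular": [0,0,0]},
  {"gripper": 0.5,"travel": [1,0,0],"angular": [0,0,0]},
  {"gripper": 0.5,"travel": [0.7,0,0],"angular": [0,0,0]},
  {"gripper": 0.5,"travel": [0.5,0,0],"angular": [0,0,0]},
  {"gripper": 0.5,"travel": [0,0,0],"angular": [0,0,0]},
  {"gripper": 0.5,"travel": [0,0,0],"angular": [0,0,0]},
  {"gripper": 0.5,"travel": [0,0,0],"angular": [0,0,0]},
  {"gripper": 0.5,"travel": [0,0,0],"angular": [0,0,0]},
  {"gripper": 0.5,"travel": [0,0,0],"angular": [0,0,0]},
])

```text
clock: 32.4
ee_pos: [0.6193, -0.3114, 0.1634]
tool_rot: [0.059, 0.705, -0.059, 0.705]
ft_force: [-0.0, -0.5, -6.3]
width: 0.0125
```

```bash
python3 - <<'E'
from plan import *
s=telemetry.sense();p=s['ee_pos'];print(p,yawof(s['tool_rot']),s['width'],s['ft_force'])
plan([.6187,-.3116,.142],-9.6,1,.5)
im,W=cloud("scene","pics/s18.png")
cv2.imwrite("pics/s18c.png",cv2.resize(im[100:250,90:260,::-1],None,fx=4,fy=4))
E
```

```text
[ 0.61934483 -0.31142843  0.16340686] -9.632519887668643 0.012538550928741893 [-0.02477922 -0.512923   -6.30350199]
{"gripper": 0.5, "travel": [2.14, -0.03, -0.06], "angular": [-0.007, 0, 0]}
end [ 0.6187 -0.3116  0.142 ] -9.6
```

View pics/s18c.png

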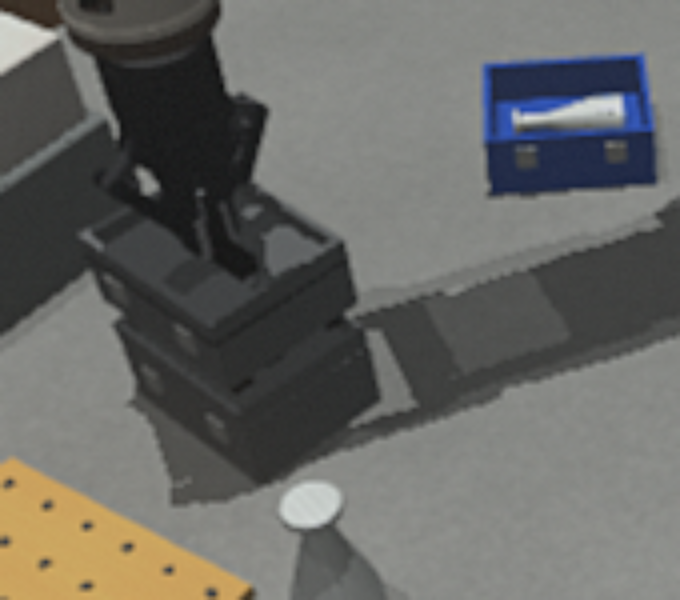

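Aligned above the lid, feet 8 mm over its rim. Lowering.

Call:
carry_out([
  {"gripper": 0.5,"travel": [0.5,0,-0.05],"angular": [0,0,0]},
  {"gripper": 0.5,"travel": [0.5,0,0],"angular": [0,0,0]},
  {"gripper": 0.5,"travel": [0.4,0,0],"angular": [0,0,0]},
  {"gripper": 0.5,"travel": [0.3,0,0],"angular": [0,0,0]},
  {"gripper": 0.5,"travel": [0.2,0,0],"angular": [0,0,0]},
  {"gripper": 0.5,"travel": [0.2,0,0],"angular": [0,0,0]},
  {"gripper": 0.5,"travel": [0,0,0],"angular": [0,0,0]},
  {"gripper": 0.5,"travel": [0,0,0],"angular": [0,0,0]},
  {"gripper": 0.5,"travel": [0,0,0],"angular": [0,0,0]},
  {"gripper": 0.5,"travel": [0,0,0],"angular": [0,0,0]},
])

```text
clock: 33.7
ee_pos: [0.6189, -0.3113, 0.1424]
tool_rot: [0.059, 0.705, -0.059, 0.705]
ft_force: [0.1, 0.9, -5.8]
width: 0.0125
```

Call:
carry_out([
  {"gripper": 0.5,"travel": [0.1,0,0],"angular": [0,0,0]},
  {"gripper": 0.5,"travel": [0.05,0,0],"angular": [0,0,0]},
  {"gripper": 0.5,"travel": [0.05,0,0],"angular": [0,0,0]},
  {"gripper": 0.5,"travel": [0,0,0],"angular": [0,0,0]},
  {"gripper": 0.5,"travel": [0,0,0],"angular": [0,0,0]},
  {"gripper": 0.5,"travel": [0,0,0],"angular": [0,0,0]},
  {"gripper": 0.5,"travel": [0,0,0],"angular": [0,0,0]},
  {"gripper": 0.5,"travel": [0,0,0],"angular": [0,0,0]},
  {"gripper": 0.5,"travel": [0,0,0],"angular": [0,0,0]},
  {"gripper": 0.5,"travel": [0,0,0],"angular": [0,0,0]},
])

```text
clock: 34.95
ee_pos: [0.6188, -0.3113, 0.1404]
tool_rot: [0.059, 0.705, -0.059, 0.705]
ft_force: [-5.4, 1.9, 3.2]
width: 0.0125
```

Landed (the weight is off the wrist). Release and rise.

Call:
carry_out([
  {"gripper": 3,"travel": [0,0,0],"angular": [0,0,0]},
  {"gripper": 3,"travel": [0,0,0],"angular": [0,0,0]},
  {"gripper": 3,"travel": [0,0,0],"angular": [0,0,0]},
  {"gripper": 3,"travel": [-0.5,0,0],"angular": [0,0,0]},
  {"gripper": 3,"travel": [-2,0,0],"angular": [0,0,0]},
  {"gripper": 3,"travel": [-4,0,0],"angular": [0,0,0]},
  {"gripper": 3,"travel": [-4,0,0],"angular": [0,0,0]},
  {"gripper": 3,"travel": [-3,-5,0],"angular": [0,0,0]},
  {"gripper": 3,"travel": [0,-3,0],"angular": [0,0,0]},
  {"gripper": 3,"travel": [0,0,0],"angular": [0,0,0]},
])

```text
clock: 36.2
ee_pos: [0.6046, -0.3923, 0.275]
tool_rot: [0.06, 0.705, -0.06, 0.704]
ft_force: [-0.3, -0.6, -1.4]
width: 0.03
```

```bash
python3 - <<'E'
from plan import *
from fit import rect
s=telemetry.sense();p=s['ee_pos'];print(p,s['width'],s['ft_force'])
im,W=cloud("wrist","pics/w19.png")
print("top",rect(W,(.619,-.3115),.115,.135,.15))
m=(W[...,2]>.115)&(W[...,2]<.133)&(np.hypot(W[...,0]-.619,W[...,1]+.3115)<.06); print("floor",np.median(W[m][:,2]))
for n in ("scene","side"):
    im,W=cloud(n,f"pics/{n}19.png"); print(n,rect(W,(.619,-.3115),.115,.135,.15))
    for nm,c in (("horn",(.76,-.11)),("guide",(.77,.05)),("bottle",(.72,.32))): print(nm,rect(W,c,.1,.02,.2)[:3])
a=cv2.imread("pics/scene19.png")[90:300,80:330]; b=cv2.imread("pics/side19.png")[160:370,250:500]
cv2.imwrite("pics/end.png",cv2.resize(np.hstack([a,b]),None,fx=1.6,fy=1.6))
E
```

```text
[ 0.60463366 -0.39227046  0.27504232] 0.03001180155846438 [-0.28259458 -0.6363276  -1.38465407]
top (array([ 619.3, -312.7]), 147.4, 120.4, 80.53, np.float64(141.2), np.int64(5465))
floor 0.12745962150677836
scene (array([ 621.1, -312.2]), 156.6, 122.7, 80.88, np.float64(140.1), np.int64(436))
horn (array([ 760.2, -105.6]), 61.9, 50.0)
guide (array([771.3,  49.5]), 94.2, 40.1)
bottle (array([716.5, 319.6]), 59.1, 50.4)
side (array([ 618.3, -312.2]), 154.0, 123.3, 79.99, np.float64(140.5), np.int64(948))
horn (array([ 752. , -118.8]), 61.7, 53.9)
guide (array([768.6,  47.4]), 99.2, 40.6)
bottle (array([703.5, 308. ]), 56.2, 45.4)
```

View pics/end.png

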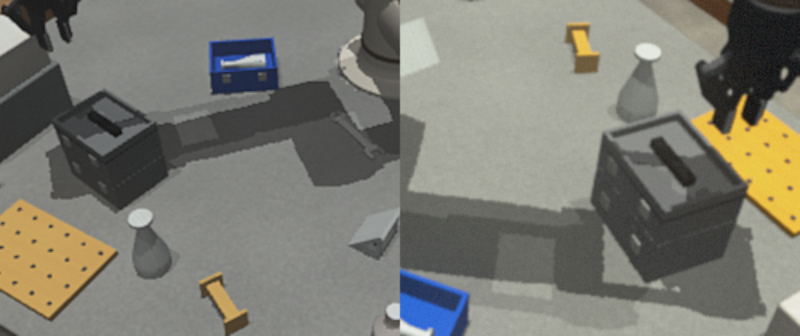

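View pics/w19.png

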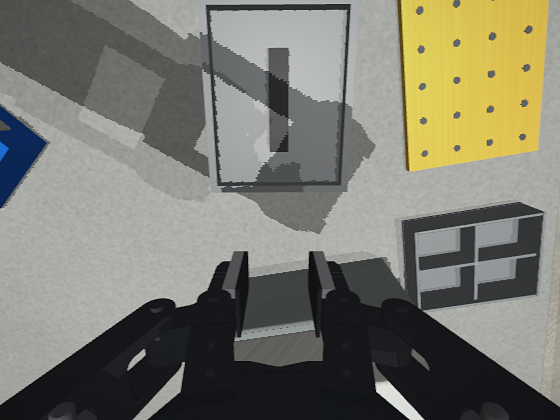

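```bash
python3 -c "
from workcell import hand_in
print(hand_in())"
```

```text
the job is handed in; nothing more can be done
None
```

The job is done and handed in at about 36 s of the 72 s allowed; the interface gives no verdict, so the result rests on my own checks.

**What I did:**
- I pushed the right-most lid up the stop until it leaned at about 44°, flush with the face. I then hooked its top edge and turned it over so it lay right way up on the bench.
- I picked it up by the handle and set it into the open case.
- I stacked the closed case on top, released it and moved the arm clear.

**Last checks:**
- **Lid on the open case (checked before stacking):** the centres agree within about 1 mm and the angles within about 0.2° (80.4° measured for both). The rim top was at 77 mm where 78 mm is nominal.
- **Closed case on the lid:** centre about (0.619, −0.312) m and angle 80.5°, so within about 1–2 mm of the lid. Its dish floor is at 127.5 mm where 128 mm is nominal, so the feet are down inside the rim.
- **Horn, waveguide and bottle:** all within 4 mm of their starting positions by both fixed cameras, which is within measurement scatter.

**What disagreed:**
- Near the end of the push, the fingers read 52 N for about a second against the toe of the stop. That is above the 15 N the task gives for pushing, but below the 120 N wrist limit.
- At that moment the scene camera's plane fit gave the tilt as only 35–38°. It was probably picking up points off the lid. The closer wrist camera view gave 44°, and I went by that.

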